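# Fill the cell tester's spring magazine and scan it in

## Task

Fill the cell tester's magazine: one at a time, push the two green cells from the grey rest rail down past the sprung lips so that they stay under them, white-banded plus ends at the red end of the magazine. Then take the hand scanner from its holder, hold it still for two seconds with its window a hand's breadth above the code label on the tester and pointing at it, and stand the scanner back in its holder. Leave the orange cell and everything else on the bench where it is.

Things in the scene. Friction and masses are not known exactly. Their poses are not given: they have to be found in the camera images.
- tester: Cell tester, fixed: grey housing 150 (x) x 230 (y) x 40 mm high, magazine tower on its middle, code label on the deck on its -y side. Origin under the middle of the housing and tower; y runs along the cells in the magazine, z up. The tower is two uprights at the ends of the cells, channel 28 mm wide in x; y = -20.5 to 20.5 mm is open to both sides from the deck up, so fingers can straddle cells there.
- magazine_mouth (a point): Middle of the magazine's mouth, on the tower's axis, 140 mm above the bench, level with the tips of four brass lips; axes as tester. The lips stand 17 mm apart in x, slope outward above their tips (V lead-in 10 mm high) and yield sideways on springs: pushing a cell through takes about 7 to 15 N. Past the lips its centre rests 9.8 mm below this point: push 2 to 4 mm farther, then let go.
- plus_plate (a point): Point on the red end plate of the magazine (at its +y end) at lip height, 36.5 mm from the tower's axis: plus ends lie at this end. The other end plate is black. 69 mm between the plates, flared at the mouth up to 156 mm above the bench.
- follower (a joint): Orange spring follower under the cells, m down from its place in an empty magazine; pushes the stack up with 2 to 5 N. About 0.004 with one cell, 0.030 with two, 0.056 with three seated (full), 0.068 at its stop.
- label (a point): Middle of the code label (40 x 36 mm, white with a pattern of dark squares) lying flat on the tester's deck, 41 mm above the bench, facing up, 85 mm from the tower's axis; z is its normal.
- cell_a_mid (a point): Middle of a green cell to load: cylinder 26 mm in diameter, 65 mm long, about 90 g, along its own y, plus end (white band 9 mm wide, metal button) at its +y; any turn about its length. Lies on the rest rail, centre 30 mm above the bench; fingers can go down on both sides of the 24 mm wide rail to 5 mm above the bench. The three cells lie end to end, 76 mm apart, in any order.
- cell_a_plus (a point): Middle of that cell's plus end face.
- cell_b_mid (a point): Middle of the other green cell to be loaded; same as cell_a.
- cell_b_plus (a point): Middle of cell_b's plus end face.
- cell_in_mid (a point): Middle of the green cell that is in the magazine from the start, held under the lips; it stays there, below the others. A new cell laid on top of it has its centre 16 mm above the magazine mouth point.
- cell_in_plus (a point): Middle of its plus end face.
- cell_odd_mid (a point): Middle of the orange cell on the rest rail, same size; not to be loaded or moved.
- rail: Grey rest rail, fixed: base plate 60 (x) x 236 (y) x 4 mm with a narrow V rail along its y, on which three cells lie end to end with their plus ends towards its +y; black fins between the cells, 25 mm high. Origin under its middle.
- scanner_grip (a point): Place to grip on the handle of the hand scanner, 98 mm above its window; axes as scanner. The handle is 28 (x) x 34 (y) mm and runs from 46 to 130 mm above the window; grip it across x or y.
- scanner_window (a point): Middle of the scanner's window, at its nose: it looks along its own -z (straight down while the scanner stands in the holder).
- scanner: Cordless hand scanner, 130 g, 130 mm tall, standing nose down in its holder: dark head 32 (x) x 46 (y) x 46 mm with the window underneath, light handle above. Origin at the middle of the window, z up along the handle.
- holder: Black scanner holder, fixed: block 85 (x) x 95 (y) x 45 mm with a pocket 40 (x) x 54 (y) mm, chamfered at the mouth; the pocket's floor, on which the nose stands, is 8 mm above the bench. Origin under its middle.
- meter_mid (a point): Hand-held multimeter, dark, 150 x 74 x 32 mm, lying on the bench; not to be moved. Its middle.
- screwdriver_grip (a point): Screwdriver lying on the bench, middle of its handle; not to be moved.
- tape_mid (a point): Amber roll of tape, 72 mm across, 19 mm high; not to be moved. Its middle.
- mouse_mid (a point): Black computer mouse, 104 x 60 x 34 mm; not to be moved. Its middle.
- parts_bin_mid (a point): Open blue parts bin, 80 x 100 x 40 mm; not to be moved. Its middle.
There are look-alikes about, which are no part of the job. What is shaped like the rail but purple is not meant. Leave any yellow look-alike of the part that bears cell_a_mid alone.

How it is judged:
By the outcome, as a careful person would: the job done as asked, in the order asked, and still so for the second after the job is handed in, with the robot touching nothing.
It also fails if it takes over 72 s, if anything falls off the work surface, if the arm or the gripper's body presses on something with over 40 N, if the wrist force passes 120 N, or if a joint passes its speed limit or range.

## Robot

A 6-joint arm with a two-finger parallel gripper is mounted at the origin on the work surface. World frame = base frame: x ahead of the robot, y to its left, z up, the work surface at z = 0. Lengths are in m, angles in rad, forces in N, time in s.
With the tool pointing down it reaches from about 0.375 to 0.9 m from the base axis. Payload 3.1 kg.
Tool frame: the origin (TCP) lies at the very end of the fingers, on their centre line; the grasp point (between the pads) lies 19 mm behind it; y points along the fingers, x is the direction in which the jaws open and shut, and the axes are right-handed (so a half turn about y gives the same grasp; the last joint's range is limited). The gripper opens to 87 mm and grips with 3 to 60 N. Pads are 19 mm wide; open, the fingers measure 117 mm over their backs; the gripper's body (75 mm by 190 mm) begins 51 mm behind the grasp point.
Start: joints at [1.127, 0.527, 1.433, -0, 1.181, -0.178], TCP at [0.164, 0.603, 0.223] pointing down, gripper open.
Joint ranges: [-3.08, 3.08], [-0.75, 2.2], [0.22, 2.44], [-1.43, 4.57], [0, 2.65], [-2.85, 2.85]. Speed limits (rad/s): [2.79, 2.79, 3.14, 3.14, 3.14, 3.14].

## Interface

Orientations are given as a unit quaternion [x, y, z, w].
In Python, from rig import robot gives the robot as it stands.
- The arm moves only by the shell command python3 -m creep 'ROWS' [FORCE]. ROWS is JSON, a list of rows, each a list of 3 entries, a list of its own where there are three numbers: the shift along the tool's x, y, z in mm, then the turn about the tool's y in rad, then the opening, from 0 (shut) to 1 (fully open). A call has 1 to 8 rows; each row shifts and turns the commanded pose from where the row before left it, along the tool's axes as they then stand; what a row does not reach is not made up. A row lasts 1/10 s, in which the tool goes at most 50 mm and 8.59 degrees, less where a joint would pass 70% of its speed; a pose out of reach is approached as far as the arm can. A call with a gripper value outside its range is refused whole. The fingers move at their own pace and stop on an object; FORCE is the grip in N (left out, the last holds). Time passes only in rows, so rows that do not move let the fingers close. It gives the time, the measured TCP pose, the force and the opening at its end, in the units of the state.
- robot.get_obs(): the state, without advancing time (a new reading comes with each control period).
- robot.camera(name): name is "scene" or "top" or "wrist"; returns a dict with "pixels" (400x640x3 uint8, red, green, blue), "fx", "fy", "cx", "cy" (pixels), "position" and "rotation" of the camera in the world. Camera axes: x right, y up, looking along -z (the intrinsics and any distortion apply to the point x, -y, -z); pixel columns grow to the right and rows downward; lengths in m; the calibration is good to about 2 mm. A picture is of the moment at which its call begins. There is no depth.
- robot.hand_in(): hands the job in, once; it reports no verdict.
The state is a dict: "time": time; "q": joint angles; "joint_velocities": joint speeds; "joint_torque": joint torques, N m; "position": TCP position; "tool_rot": TCP orientation; "ft_force": force on the tool from outside, world axes, zero at the start; "moment": the same for the moment, N m; "grip_width": finger opening in m.
Only numpy, scipy, OpenCV 4.12 (cv2) and the standard library are available. Lean on these libraries where they do the work, as an engineer would, in place of code of your own. Each camera call takes 0.05 s, during which the arm holds its last target.

## Working session

There is one attempt and no reset: what is moved stays moved. The work goes in short steps, Python scripts to look and compute and a shell command to move; the robot and the scene stay as the last step left them, time stands still between calls to the robot, and variables do not carry over. Pictures are saved under pics/ and viewed, and the job is handed in when it is done.

```bash
ls; mkdir -p pics
python3 - <<'E'
from rig import robot
import cv2,numpy as np
np.set_printoptions(precision=4,suppress=True)
o=robot.get_obs();print(o)
for n in("scene","top","wrist"):
    c=robot.camera(n);cv2.imwrite(f"pics/{n}0.png",c["pixels"][:,:,::-1])
    print(n,{k:v for k,v in c.items() if k!="pixels"})
E
```

```text
pics
{'time': 0.0, 'q': array([ 1.1275,  0.5285,  1.4339, -0.    ,  1.1814, -0.1785]), 'joint_velocities': array([ 0.0019,  0.0003,  0.0009, -0.0011, -0.0003, -0.001 ]), 'joint_torque': array([ -0.    , -44.0039, -17.6595,   0.0633,   0.0582,  -0.0002]), 'position': array([0.1632, 0.6026, 0.2216]), 'tool_rot': array([ 0.562 ,  0.429 , -0.4303, -0.5613]), 'ft_force': array([-0.2474,  0.9046,  0.0084]), 'moment': array([ 0.0646, -0.0207,  0.0071]), 'grip_width': 0.08662580324797427}
scene {'fx': 455.1686409975941, 'fy': 455.1686409975941, 'cx': 314.4703236922066, 'cy': 206.95878404601183, 'position': array([1.3973, 0.6369, 0.8203]), 'rotation': array([0.2269, 0.4204, 0.7817, 0.4009])}
top {'fx': 370.5709976355043, 'fy': 370.5709976355043, 'cx': 319.89750156774824, 'cy': 201.95776638505737, 'position': array([0.3847, 0.0413, 1.0666]), 'rotation': array([-0.0374,  0.042 ,  0.7117, -0.7003])}
wrist {'fx': 290.2854633336902, 'fy': 290.2854633336902, 'cx': 321.6346497755516, 'cy': 195.90903603264474, 'position': array([0.0932, 0.6219, 0.3841]), 'rotation': array([-0.1061, -0.0799,  0.6027,  0.7869])}
```

View pics/scene0.png

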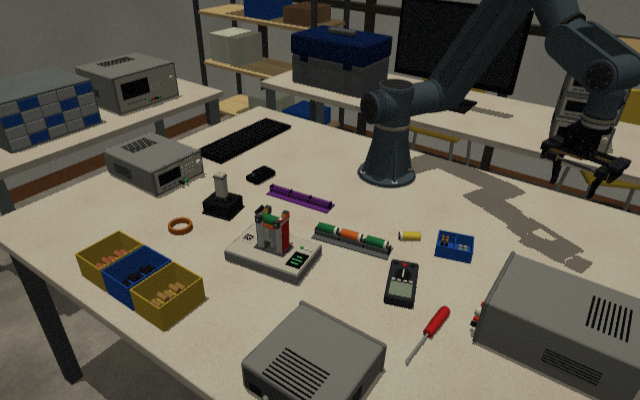

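View pics/top0.png

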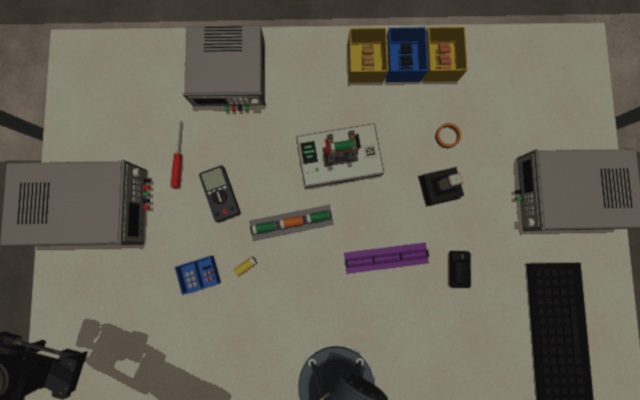

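View pics/wrist0.png

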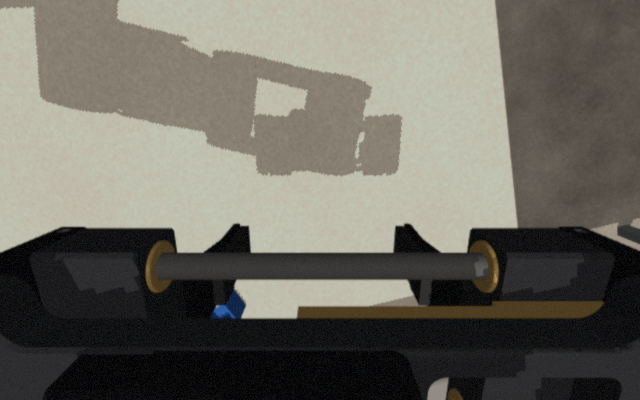

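The scene pictures show the grey rail with green, orange and green cells at top-view pixels (263,227), (291,222) and (318,216). The purple rail at (386,258) and the small yellow cell at (246,266) are look-alikes, not part of the job. The tester is at (340,155), its label at (370,152), and the scanner in its holder is at (441,187). I'll confirm these in enlarged crops.

```bash
cat > h.py <<'E'
import numpy as np,cv2
from scipy.spatial.transform import Rotation as R
from rig import robot
np.set_printoptions(precision=4,suppress=True)
def ray(c,u,v):
    d=np.array([(u-c["cx"])/c["fx"],-(v-c["cy"])/c["fy"],-1.]);d=R.from_quat(c["rotation"]).apply(d)
    return np.array(c["position"]),d/np.linalg.norm(d)
def onz(c,u,v,z):
    p,d=ray(c,u,v);return p+d*(z-p[2])/d[2]
def proj(c,X):
    q=R.from_quat(c["rotation"]).inv().apply(np.asarray(X)-c["position"])
    return np.array([c["cx"]+c["fx"]*q[0]/-q[2],c["cy"]-c["fy"]*q[1]/-q[2]])
def tri(l):
    A=0;b=0
    for c,u,v in l:
        p,d=ray(c,u,v);M=np.eye(3)-np.outer(d,d);A=A+M;b=b+M@p
    return np.linalg.solve(A,b)
def crop(c,name,x0,y0,x1,y1,s):
    cv2.imwrite("pics/"+name,cv2.resize(c["pixels"][y0:y1,x0:x1,::-1],None,fx=s,fy=s,interpolation=cv2.INTER_CUBIC))
E
python3 - <<'E'
from h import *
print(R.from_quat(robot.get_obs()["tool_rot"]).as_matrix())
c=robot.camera("top");crop(c,"t1.png",230,110,480,280,3.2)
s=robot.camera("scene");crop(s,"s1.png",190,160,400,290,3.8)
E
```

```text
[[ 0.2617 -0.0007 -0.9651]
 [ 0.9651 -0.0015  0.2617]
 [-0.0017 -1.      0.0003]]
```

View pics/t1.png

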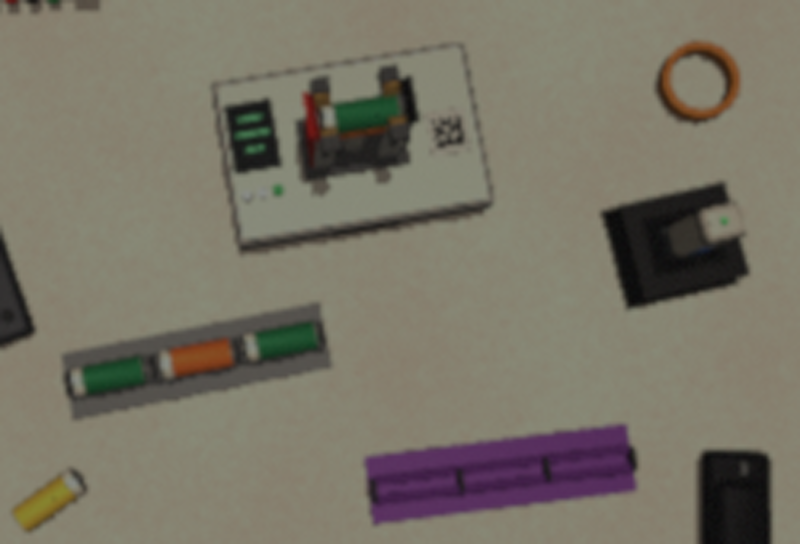

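View pics/s1.png

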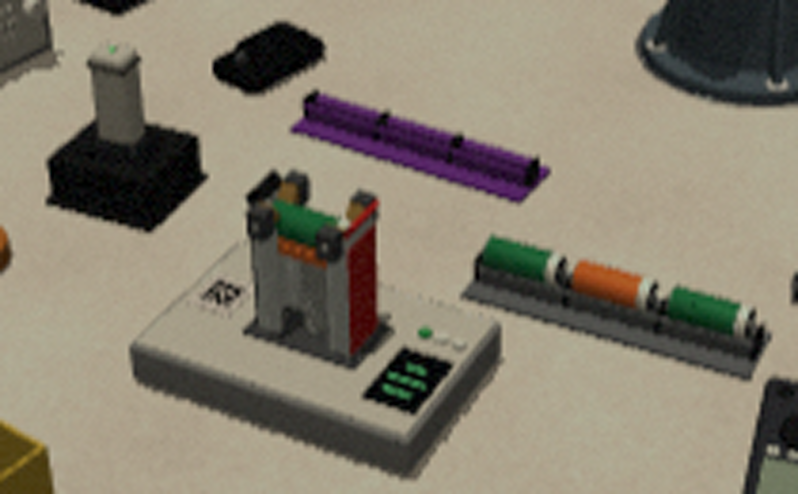

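The crops show the plus (white) ends of both green rail cells facing image left (+y), and the red plate on the same side. So no cell has to be turned end for end. The green cells are at crop pixels (108,377) and (285,341), and the orange cell between them stays where it is.

```bash
cat > m.py <<'E'
from h import *
c=robot.camera("top");s=robot.camera("scene")
def blobs(c,f,mn=20):
    hsv=cv2.cvtColor(c["pixels"],cv2.COLOR_RGB2HSV);m=f(hsv[...,0].astype(int),hsv[...,1].astype(int),hsv[...,2].astype(int)).astype(np.uint8)
    n,l,st,ce=cv2.connectedComponentsWithStats(m)
    out=[]
    for i in range(1,n):
        if st[i,4]>=mn:
            ys,xs=np.nonzero(l==i);r=cv2.minAreaRect(np.stack([xs,ys],1).astype(np.float32));out.append((ce[i],st[i,4],r))
    return out
if __name__=="__main__":
    for n,k in(("top",c),("scene",s)):
        for nm,f in(("green",lambda h,s,v:(h>55)&(h<90)&(s>110)&(v>40)),("orange",lambda h,s,v:(h>=6)&(h<16)&(s>150)&(v>90)),("red",lambda h,s,v:((h<5)|(h>174))&(s>150)&(v>60))):
            for ce,a,r in blobs(k,f):
                print(n,nm,ce,a,[np.round(x,1) for x in r], onz(k,*ce,0.03)[:2])
    q=lambda x,y:(x/3.2+230-.5*(1-1/3.2),y/3.2+110-.5*(1-1/3.2))
    T=[onz(c,*q(*p),.04)[:2] for p in((212,84),(462,43),(490,203),(239,240))]
    print("tester",np.array(T),np.mean(T,0),[np.linalg.norm(T[i]-T[i-1]) for i in range(4)])
    L=onz(c,*q(448,132),.041);print("label",L)
    Rr=[onz(c,*q(*p),.004)[:2] for p in((63,354),(320,304),(329,366),(75,417))]
    print("rail",np.array(Rr),np.mean(Rr,0),[np.linalg.norm(Rr[i]-Rr[i-1]) for i in range(4)])
    H=[onz(c,*q(*p),.045)[:2] for p in((603,211),(724,183),(747,272),(628,307))]
    print("holder",np.array(H),np.mean(H,0),[np.linalg.norm(H[i]-H[i-1]) for i in range(4)])
    t=lambda x,y:(x/3.8+190-.4,y/3.8+160-.4)
    print("scanner top",onz(c,*q(724,221),.138),tri([(c,*q(724,221)),(s,*t(113,50))]))
    for nm,a in(("T",T),("R",Rr),("H",H)):
        e=a[0]-a[1]+a[3]-a[2];print(nm,"yaw of +y axis",np.degrees(np.arctan2(-e[0],e[1])))
E
python3 m.py
```

```text
top green [343.8433 145.0149] 134 [array([344.4, 145.1]), array([ 7.6, 18.4]), np.float64(80.5)] [ 0.6647 -0.0378]
top green [319.2537 216.0597] 134 [array([319.2, 216.1]), array([ 7.6, 16.9]), np.float64(78.7)] [0.4619 0.036 ]
top green [265.1269 226.8881] 134 [array([265.1, 226.9]), array([ 7.6, 17.1]), np.float64(78.7)] [0.434  0.1876]
top orange [444.6706  46.9882] 85 [array([444.5,  47. ]), array([ 8., 11.]), np.float64(90.0)] [ 0.9574 -0.3434]
top orange [445.2208  58.5195] 77 [array([445.,  59.]), array([ 8., 10.]), np.float64(90.0)] [ 0.9215 -0.3431]
top orange [448.0938 134.6406] 128 [array([448.3, 134.8]), array([22.6, 21.9]), np.float64(45.0)] [ 0.6908 -0.3388]
top orange [292.6301 221.1438] 146 [array([292.5, 221.2]), array([ 8. , 17.8]), np.float64(78.7)] [0.4488 0.1107]
top red [327.0732 147.4146] 41 [array([327.5, 146.5]), array([13.,  3.]), np.float64(90.0)] [0.6584 0.0104]
top red [176.041  170.6866] 268 [array([176.2, 170.5]), array([ 8.2, 33.5]), np.float64(5.7)] [0.5973 0.44  ]
top red [145.76 187.  ] 25 [array([146., 187.]), array([4., 6.]), np.float64(90.0)] [0.
[... 1919 characters left out ...]
np.float64(0.22310452858199423)]
label [ 0.6436 -0.1096  0.041 ]
rail [[ 0.4549  0.2364]
 [ 0.4963  0.0053]
 [ 0.4403 -0.0016]
 [ 0.3986  0.2255]] [0.4475 0.1164] [np.float64(0.05738634558136179), np.float64(0.2347847002388594), np.float64(0.05640628408215942), np.float64(0.23094395918153732)]
holder [[ 0.5699 -0.2426]
 [ 0.5932 -0.3502]
 [ 0.5141 -0.3657]
 [ 0.4851 -0.2604]] [ 0.5406 -0.3047] [np.float64(0.08661731586647121), np.float64(0.11005986800593918), np.float64(0.08059482213489268), np.float64(0.10918853041526416)]
scanner top [ 0.5435 -0.3128  0.138 ] [ 0.5431 -0.3125  0.1358]
T yaw of +y axis 8.165692959806917
R yaw of +y axis 10.280417144243895
H yaw of +y axis 13.795983293503111
```

```bash
cat > go.py <<'E'
# usage: go.py x y z yaw_deg(of tool x axis): prints the tool-axes shift in mm and turn
import sys
from h import *
def go(x,y,z,yaw):
    o=robot.get_obs();M=R.from_quat(o["tool_rot"]).as_matrix()
    a=np.arctan2(M[1,0],M[0,0]);t=-(np.radians(yaw)-a);t=(t+np.pi)%(2*np.pi)-np.pi
    d=np.array([x,y,z])-o["position"]
    Y=np.radians(yaw);T=np.array([[np.cos(Y),0,-np.sin(Y)],[np.sin(Y),0,np.cos(Y)],[0,-1,0]])
    print("t",round(o["time"],2),"pos",o["position"],"yaw",np.degrees(a),"tilt",M[2],"turn",round(t,4),"shift now axes",M.T@d*1e3,"shift after turn",T.T@d*1e3,"w",round(o["grip_width"],4),"F",o["ft_force"])
if __name__=="__main__": go(*map(float,sys.argv[1:]))
E
python3 -m creep '[[[0,0,0],0.14,1],[[0,0,0],0.14,1],[[0,0,0],0.14,1],[[0,0,0],0.14,1],[[0,0,0],0.14,1],[[0,0,0],0.14,1],[[0,0,0],0.14,1],[[0,0,0],0.14,1]]' 40; python3 go.py .434 .1925 .13 10.3
```

```text
time: 1.15
position: [0.1635, 0.6032, 0.2225]
tool_rot: [0.704, 0.064, -0.064, -0.704]
ft_force: [0.4, 0.3, -0.6]
grip_width: 0.0869
t 1.15 pos [0.1635 0.6032 0.2225] yaw 10.327239907199846 tilt [-0. -1. -0.] turn 0.0005 shift now axes [ 192.4813   92.5473 -452.506 ] shift after turn [ 192.6919   92.5365 -452.4185] w 0.0869 F [ 0.3897  0.2518 -0.6083]
```

```bash
python3 -m creep '[[[19,2,-45],0,1],[[19,2,-45],0,1],[[19,2,-45],0,1],[[19,2,-45],0,1],[[19,2,-45],0,1],[[19,2,-45],0,1],[[19,2,-45],0,1],[[19,2,-45],0,1]]'; python3 go.py .434 .1925 .13 10.3
```

```text
time: 1.95
position: [0.3804, 0.2759, 0.2068]
tool_rot: [-0.704, -0.066, 0.065, 0.704]
ft_force: [1.6, 0.7, 0.0]
grip_width: 0.087
t 1.95 pos [0.3804 0.2759 0.2068] yaw 10.672047814652586 tilt [ 0.001  -1.      0.0002] turn 0.0065 shift now axes [ 37.0995  76.8093 -91.9175] shift after turn [ 37.7705  76.7947 -91.6562] w 0.087 F [1.5874 0.7354 0.0255]
```

```bash
python3 -m creep '[[[12,15,-30],0,1],[[12,15,-30],0,1],[[14,15,-32],0,1],[[0,0,0],0,1],[[0,0,0],0,1]]'; python3 go.py .434 .1925 .16 10.3
python3 - <<'E'
from h import *
c=robot.camera("wrist");cv2.imwrite("pics/w1.png",c["pixels"][:,:,::-1])
for p in((.434,.1925,.03),(.4622,.0409,.03)):print(proj(c,p))
E
```

```text
time: 2.45
position: [0.4339, 0.1937, 0.1614]
tool_rot: [-0.704, -0.064, 0.065, 0.704]
ft_force: [0.1, 1.3, -0.5]
grip_width: 0.0873
t 2.45 pos [0.4339 0.1937 0.1614] yaw 10.521291810425277 tilt [-0.001  -1.      0.0004] turn 0.0039 shift now axes [-0.1527  1.3666 -1.1459] shift after turn [-0.1496  1.3669 -1.146 ] w 0.0873 F [ 0.1164  1.3101 -0.4827]
[322.202  189.5635]
[322.0352 316.0513]
```

View pics/w1.png

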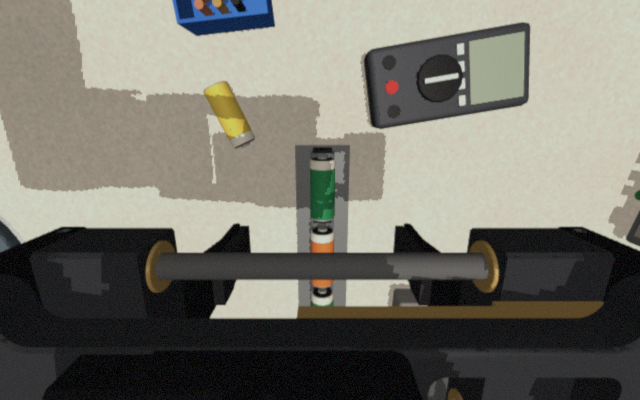

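The wrist view shows the far green cell at (322,190), upright in the image with its white plus end at the top. The orange cell is below it at (321,258). I'll measure the ends in an enlarged crop.

Run:
```python
from h import *
c=robot.camera("wrist");crop(c,"w1c.png",280,140,370,240,6)
for r in range(146,232): print(r,c["pixels"][r,322],end="; ")
```

```text
146 [98 94 87]; 147 [73 71 69]; 148 [43 44 44]; 149 [27 26 26]; 150 [29 30 30]; 151 [21 20 22]; 152 [22 21 20]; 153 [38 39 38]; 154 [65 65 63]; 155 [78 76 74]; 156 [78 78 74]; 157 [83 82 76]; 158 [99 97 91]; 159 [95 93 87]; 160 [67 63 56]; 161 [74 70 61]; 162 [138 132 121]; 163 [159 154 139]; 164 [161 155 141]; 165 [161 155 140]; 166 [158 153 139]; 167 [158 153 139]; 168 [156 152 138]; 169 [157 151 135]; 170 [139 138 123]; 171 [ 94 111  89]; 172 [42 90 56]; 173 [33 86 52]; 174 [34 86 50]; 175 [33 85 50]; 176 [33 86 51]; 177 [39 88 54]; 178 [37 89 55]; 179 [30 87 53]; 180 [35 88 52]; 181 [34 88 56]; 182 [30 86 50]; 183 [34 89 53]; 184 [34 86 53]; 185 [25 82 46]; 186 [29 87 50]; 187 [36 90 55]; 188 [25 83 47]; 189 [24 82 46]; 190 [30 84 51]; 191 [27 85 49]; 192 [38 88 56]; 193 [29 85 50]; 194 [25 83 46]; 195 [32 87 50]; 196 [30 87 50]; 197 [34 86 52]; 198 [31 87 53]; 199 [32 86 51]; 200 [29 83 50]; 201 [31 85 49]; 202 [26 82 47]; 203 [29 83 48]; 204 [28 83 50]; 205 [35 89 57]; 206 [30 84 50]; 207 [30 85 51]; 208 [28 86 48]; 209 [35 86 48]; 210 [35 89 53]; 211 [31 86 53]; 212 [28 87 48]; 213 [35 89 55]; 214 [32 92 53]; 215 [29 89 50]; 216 [36 95 57]; 217 [ 42 117  69]; 218 [ 58 137  84]; 219 [ 53 133  81]; 220 [ 77 138  96]; 221 [101 123 101]; 222 [83 87 78]; 223 [60 59 56]; 224 [72 72 70]; 225 [73 73 70]; 226 [72 72 69]; 227 [67 64 59]; 228 [73 73 68]; 229 [85 84 77]; 230 [118 116 109]; 231 [146 143 133];
```

View pics/w1c.png

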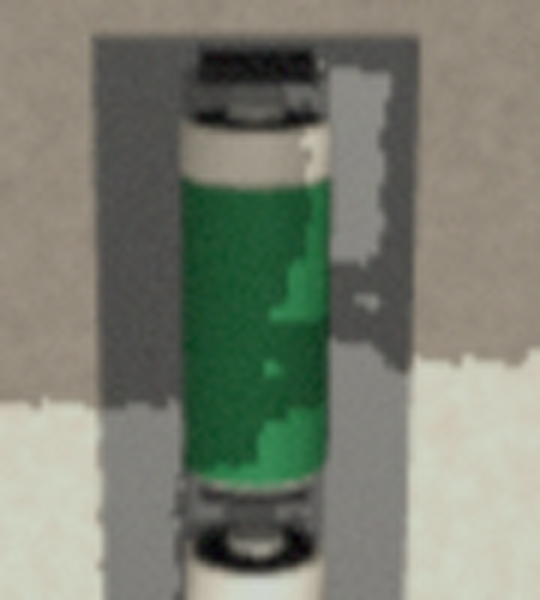

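```bash
cat > w.py <<'E'
# w.py u v0(plus edge) v1(band/green) v2(minus edge) ztop : cell position from wrist view
import sys
from h import *
u,v0,v1,v2,z=map(float,sys.argv[1:6])
c=robot.camera("wrist");P=[onz(c,u,v,z) for v in(v0,v1,v2)]
d=P[0]-P[2];L=np.linalg.norm(d);d/=L
print("len",L,"band",np.linalg.norm(P[0]-P[1]),"yaw",np.degrees(np.arctan2(-d[0],d[1])),"mid",(P[0]+P[2])/2,"mid from band",P[1]-d*.0235)
E
python3 w.py 322.2 161.5 170.8 220.8 .043
```

```text
len 0.06125916330260575 band 0.009165264290758758 yaw 10.773836753006526 mid [0.4335 0.1943 0.043 ] mid from band [0.4339 0.1923 0.043 ]
```

```bash
python3 -m creep '[[[0,35,-1],0,1],[[0,40,0],0,1],[[0,40,0],0,1],[[0,20,0],0,1],[[0,15,0],0,1],[[0,0,0],0,1]]' 40; python3 go.py .434 .1925 .011 10.4
```

```text
time: 3.2
position: [0.4326, 0.194, 0.0104]
tool_rot: [0.704, 0.065, -0.067, -0.704]
ft_force: [0.3, 0.2, 0.2]
grip_width: 0.0872
t 3.2 pos [0.4326 0.194  0.0104] yaw 10.77838835923283 tilt [-0.0031 -1.      0.0001] turn 0.0066 shift now axes [ 1.071  -0.6452 -1.7815] shift after turn [ 1.0847 -0.6418 -1.7744] w 0.0872 F [0.3283 0.2184 0.2485]
```

```bash
python3 -m creep '[[[1,-0.5,-1.5],0,0.6],[[0,0,0],0,0.3],[[0,0,0],0,0],[[0,0,0],0,0],[[0,0,0],0,0]]' 40; python3 go.py .434 .1925 .011 10.4
```

```text
time: 3.7
position: [0.4356, 0.1919, 0.0126]
tool_rot: [-0.704, -0.066, 0.065, 0.704]
ft_force: [-0.2, 0.3, 0.2]
grip_width: 0.0547
t 3.7 pos [0.4356 0.1919 0.0126] yaw 10.650795931146567 tilt [ 0.0011 -1.     -0.    ] turn 0.0044 shift now axes [-1.4766  1.6215  0.8903] shift after turn [-1.4786  1.6232  0.8839] w 0.0547 F [-0.245   0.2753  0.1732]
```

```bash
python3 -m creep '[[[0,0,0],0,0],[[0,0,0],0,0],[[0,0,0],0,0],[[0,0,0],0,0],[[0,0,0],0,0]]' 40; python3 -m creep '[[[0,-10,0],0,0],[[0,-30,0],0,0],[[0,-40,0],0,0],[[0,-40,0],0,0],[[0,-40,0],0,0],[[0,-20,0],0,0],[[0,0,0],0,0]]' 40;  python3 - <<'E'
from h import *
c=robot.camera("wrist");cv2.imwrite("pics/w2.png",c["pixels"][:,:,::-1])
c=robot.camera("scene");crop(c,"s2.png",220,140,440,280,3.6)
E
```

```text
time: 4.2
position: [0.4346, 0.1917, 0.012]
tool_rot: [0.704, 0.065, -0.066, -0.704]
ft_force: [-1.1, -1.3, 0.8]
grip_width: 0.0247
time: 4.9
position: [0.4375, 0.1924, 0.1956]
tool_rot: [-0.704, -0.069, 0.063, 0.704]
ft_force: [-0.3, -0.5, -1.5]
grip_width: 0.0248
```

View pics/w2.png

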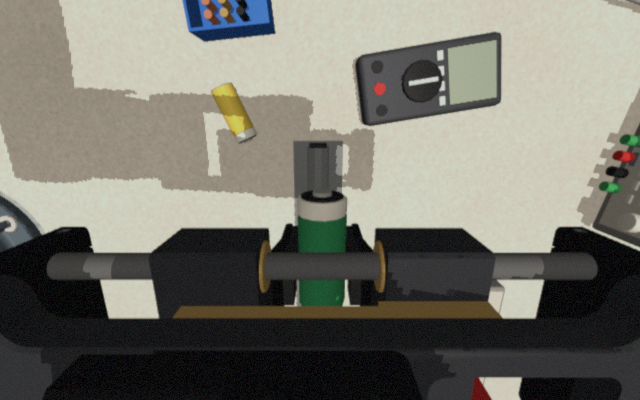

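View pics/s2.png

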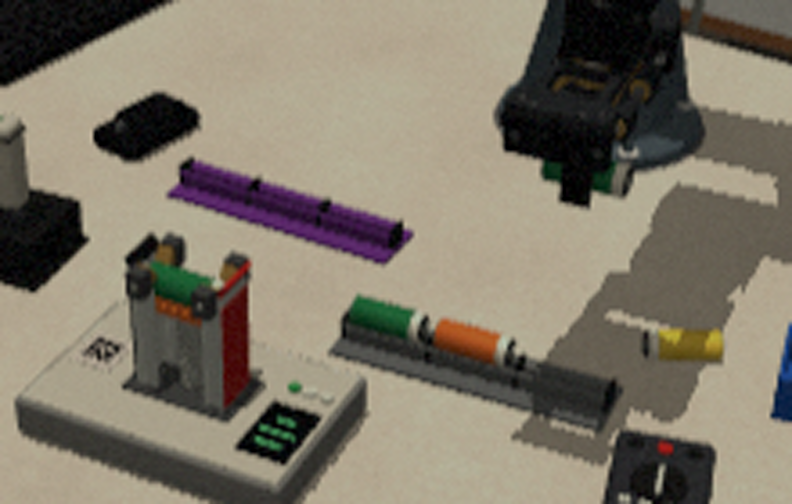

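The cell is held between the pads, with its plus end at wrist pixel (322,195), and the rail slot is empty. The orange cell and the other green cell have not moved. Next I'll place the camera above the tower and measure the mouth.

```bash
python3 - <<'E'
from h import *
c=robot.camera("top");s=robot.camera("scene")
print(onz(c,343.84,145.01,.138), onz(s,268.45,217.93,.138),tri([(c,343.84,145.01),(s,268.45,217.93)]))
print("red",onz(c,327.07,147.4,.15))
# held-cell in tool frame
w=robot.camera("wrist");o=robot.get_obs();M=R.from_quat(o["tool_rot"])
for v in(192,195,219):
    p=onz(w,322,v,o["position"][2]+.032); print(v,M.inv().apply(p-o["position"])*1e3)
crop(w,"w2c.png",280,180,370,310,4.5)
print(M.inv().apply(np.array(w["position"])-o["position"]),(M.inv()*R.from_quat(w["rotation"])).as_matrix())
E
python3 go.py .637 -.1 .225 9
```

```text
[ 0.6356 -0.0295  0.138 ] [ 0.6456 -0.0266  0.138 ] [ 0.6382 -0.0313  0.1317]
red [0.6268 0.014  0.15  ]
192 [ -0.3745 -31.9987  38.4838]
195 [ -0.3725 -31.9987  37.0393]
219 [ -0.3566 -31.9988  25.1823]
[-0.0006 -0.1626  0.0724] [[ 1.     -0.001  -0.0001]
 [ 0.0001  0.2641 -0.9645]
 [ 0.001   0.9645  0.2641]]
t 5.15 pos [0.4341 0.1916 0.1906] yaw 10.652147247748491 tilt [-0.0035 -1.      0.    ] turn 0.0288 shift now axes [ 145.3929  -34.8946 -324.0918] shift after turn [ 154.7987  -34.3792 -319.7619] w 0.0248 F [ 0.2674  0.4795 -1.0044]
```

View pics/w2c.png

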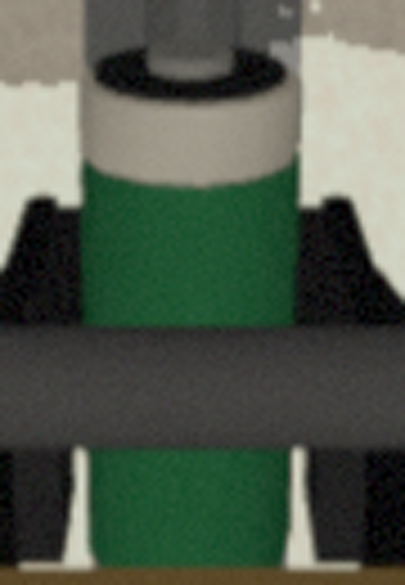

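```bash
python3 -m creep '[[[15,-15,-35],0.03,0],[[20,-15,-42],0,0],[[21,-5,-42],0,0],[[21,0,-42],0,0],[[21,0,-42],0,0],[[21,0,-42],0,0],[[21,0,-42],0,0],[[21,0,-35],0,0]]' 40
python3 go.py .648 -.095 .225 9
python3 - <<'E'
from h import *
w=robot.camera("wrist");cv2.imwrite("pics/w3.png",w["pixels"][:,:,::-1])
E
```

```text
time: 5.95
position: [0.6455, -0.1029, 0.2246]
tool_rot: [-0.705, -0.053, 0.056, 0.705]
ft_force: [0.3, 0.1, -0.7]
grip_width: 0.0256
t 5.95 pos [ 0.6455 -0.1029  0.2246] yaw 8.855990303216911 tilt [-0.0034 -1.      0.0015] turn -0.0025 shift now axes [ 3.7083 -0.4363  7.4393] shift after turn [ 3.7285 -0.4347  7.4293] w 0.0256 F [ 0.3339  0.1224 -0.6677]
```

View pics/w3.png

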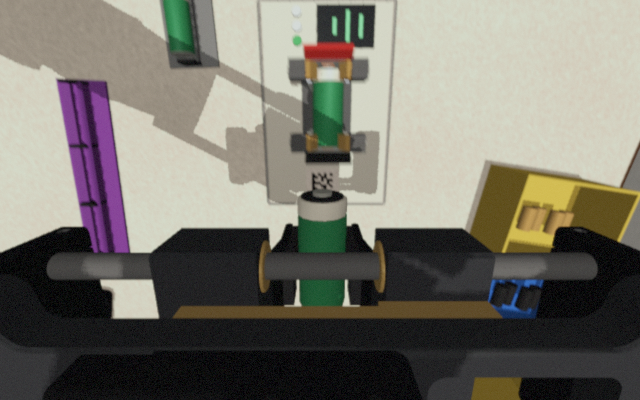

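The wrist picture shows the tower centred near (328,105), the red plate at the top at (329,50), the black plate at (327,157) and the label at (321,182). I'll enlarge it.

Run:
```python
from h import *
w=robot.camera("wrist");crop(w,"w3c.png",265,30,395,175,4.1)
```

```text
(no output)
```

View pics/w3c.png

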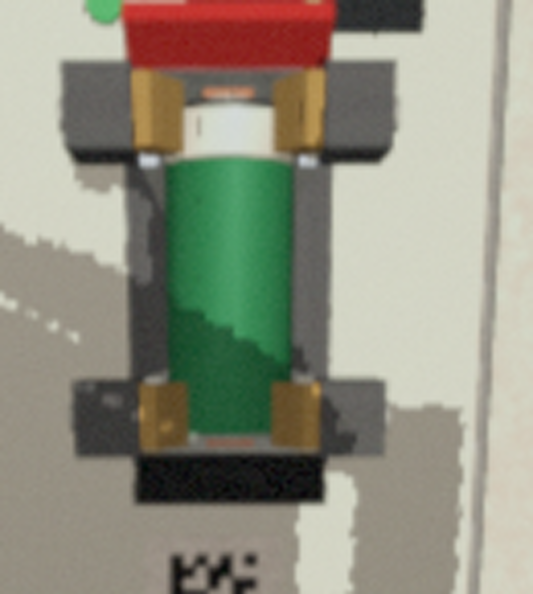

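```bash
cat > tw.py <<'E'
from h import *
ps=[];cs=[]
for i in range(4):
    w=robot.camera("wrist");o=robot.get_obs();ps.append(o["position"]);cs.append(w["position"])
print("tcp",np.mean(ps,0),np.std(ps,0),"cam-consistency",np.std(cs,0),o["time"])
q=lambda x,y:(265+(x+.5)/4.1-.5,30+(y+.5)/4.1-.5)
def pair(nm,a,b,z):
    A=onz(w,*q(*a),z);B=onz(w,*q(*b),z);d=A-B
    print(nm,z,"A",A[:2],"B",B[:2],"mid",((A+B)/2)[:2],"len",np.linalg.norm(d),"yaw",np.degrees(np.arctan2(-d[0],d[1])))
for z in(.14,.146,.15):pair("plates inner",(229.5,68),(229.5,455),z)
pair("plates top",(230,5),(229.5,502),.156)
pair("blocks",(229,62),(230,455),.15)
pair("cell",(229,104),(229.5,437),.142)
print("band",onz(w,*q(229,158),.143))
E
python3 tw.py; python3 go.py .637 -.025 .225 9
```

```text
tcp [ 0.6445 -0.1009  0.2247] [0.0008 0.0014 0.0004] cam-consistency [0.0014 0.002  0.0003] 6.25
plates inner 0.14 A [0.6226 0.0233] B [ 0.6338 -0.0479] mid [ 0.6282 -0.0123] len 0.07204055453088219 yaw 8.914606725617784
plates inner 0.146 A [0.6229 0.022 ] B [ 0.6338 -0.0474] mid [ 0.6283 -0.0127] len 0.07029321288653555 yaw 8.914606725617748
plates inner 0.15 A [0.6231 0.0212] B [ 0.6338 -0.0471] mid [ 0.6284 -0.013 ] len 0.06912831845697111 yaw 8.914606725617785
plates top 0.156 A [0.6218 0.0298] B [ 0.6351 -0.0555] mid [ 0.6285 -0.0129] len 0.08633629336478363 yaw 8.856691631002583
blocks 0.15 A [0.6228 0.0221] B [ 0.6339 -0.0471] mid [ 0.6283 -0.0125] len 0.070116223228354 yaw 9.068886058589172
cell 0.142 A [0.6236 0.0167] B [ 0.6332 -0.0442] mid [ 0.6284 -0.0137] len 0.06169214653109163 yaw 9.002272964814098
band [0.6251 0.0073 0.143 ]
t 6.25 pos [ 0.6438 -0.0994  0.2253] yaw 8.966376746360487 tilt [-0.0037 -1.      0.0024] turn -0.0006 shift now axes [ 4.9066  0.482  74.5201] shift after turn [ 4.9492  0.3211 74.5181] w 0.025 F [0.6645 0.7664 0.1748]
```

The arm was still settling when I took that crop, so I'll repeat it with the image and pose from one moment.

Run:
```python
from h import *
w=robot.camera("wrist");crop(w,"w4c.png",255,30,395,195,4)
print({k:w[k] for k in("position","rotation")},robot.get_obs()["position"],robot.get_obs()["time"],robot.get_obs()["joint_velocities"])
```

```text
{'position': array([ 0.6327, -0.0283,  0.3879]), 'rotation': array([-0.1318, -0.0082,  0.0783,  0.9881])} [ 0.6439 -0.0991  0.2259] 6.3 [ 0.0086 -0.0153 -0.0041 -0.0032 -0.002   0.0009]
```

View pics/w4c.png

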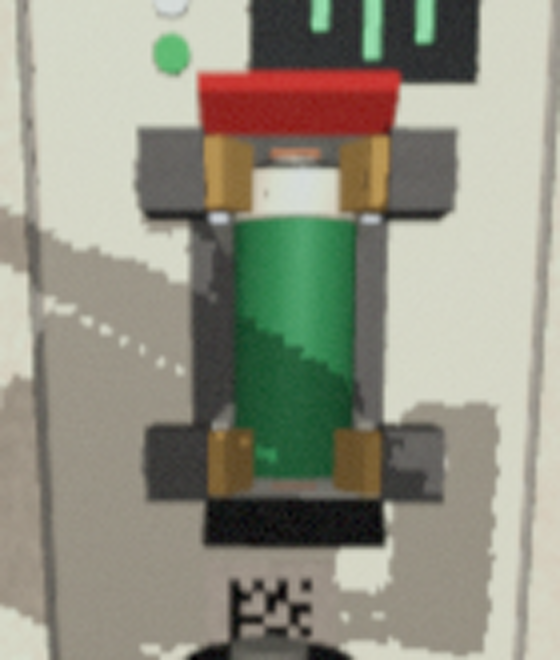

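```bash
cat > tw.py <<'E'
from h import *
cs=[];qs=[];ps=[]
for i in range(6):
    w=robot.camera("wrist");o=robot.get_obs();ps.append(o["position"]);cs.append(w["position"]);qs.append(w["rotation"])
w["position"]=np.mean(cs,0);w["rotation"]=R.from_quat(qs).mean().as_quat()
print("tcp",np.mean(ps,0),np.std(ps,0),o["time"])
q=lambda x,y:(255+(x+.5)/4-.5,30+(y+.5)/4-.5)
def pair(nm,a,b,z):
    A=onz(w,*q(*a),z);B=onz(w,*q(*b),z);d=A-B
    print(nm,z,"A",A[:2],"B",B[:2],"mid",((A+B)/2)[:2],"len",np.linalg.norm(d),"yaw",np.degrees(np.arctan2(-d[0],d[1])))
for z in(.14,.146):pair("plates inner",(297,134),(295,498),z)
pair("plates top",(298,73),(294.5,546),.156)
print("band",onz(w,*q(296.3,217),.143))
print("label",onz(w,*q(271,608),.041))
E
python3 tw.py
```

```text
tcp [ 0.6447 -0.0994  0.2271] [0.0003 0.0003 0.0004] 6.6
plates inner 0.14 A [0.6317 0.0132] B [ 0.6431 -0.0577] mid [ 0.6374 -0.0223] len 0.07181178892535409 yaw 9.105991269030461
plates inner 0.146 A [0.6317 0.0122] B [ 0.6428 -0.057 ] mid [ 0.6373 -0.0224] len 0.0700830724575366 yaw 9.105991269030456
plates top 0.156 A [0.6303 0.0207] B [ 0.6439 -0.0654] mid [ 0.6371 -0.0223] len 0.08717276733563763 yaw 8.994676874628901
band [ 0.6341 -0.0023  0.143 ]
label [ 0.6453 -0.1039  0.041 ]
```

```bash
python3 go.py .6375 -.0234 .185 9.1; python3 -m creep '[[[2,0,25],0,0],[[2,0,25],0,0],[[1,5,16],0,0],[[0,15,10],0,0],[[0,20,0],0,0],[[0,0,0],0,0],[[0,0,0],0,0],[[0,0,0],0,0]]' 40; python3 go.py .6375 -.0234 .185 9.1
python3 - <<'E'
from h import *
w=robot.camera("wrist");cv2.imwrite("pics/w5.png",w["pixels"][:,:,::-1])
t=robot.camera("top");crop(t,"t5.png",290,110,400,190,7)
t=robot.camera("scene");crop(t,"s5.png",220,170,340,270,6.5)
E
python3 go.py .6375 -.0234 .185 9.1
```

```text
t 6.6 pos [ 0.6452 -0.0999  0.2274] yaw 8.993722410502636 tilt [ 0.0003 -1.     -0.0002] turn -0.0019 shift now axes [ 4.3713 42.4218 76.7275] shift after turn [ 4.5267 42.4333 76.7121] w 0.0253 F [ 0.1749 -0.4188 -1.514 ]
time: 7.4
position: [0.6393, -0.0252, 0.188]
tool_rot: [0.705, 0.056, -0.054, -0.705]
ft_force: [0.0, -0.2, -0.9]
grip_width: 0.0251
t 7.4 pos [ 0.6393 -0.0252  0.188 ] yaw 8.919437003397599 tilt [ 0.0019 -1.     -0.0008] turn -0.0032 shift now axes [-1.4906  3.0346  2.028 ] shift after turn [-1.4786  3.0391  2.0302] w 0.0251 F [ 0.0143 -0.1652 -0.8737]
t 7.55 pos [ 0.6391 -0.0252  0.1881] yaw 8.91245591141038 tilt [ 0.0019 -1.     -0.0008] turn -0.0033 shift now axes [-1.3416  3.0989  2.0389] shift after turn [-1.329   3.1031  2.0408] w 0.0252 F [ 0.2099 -0.3023 -0.9017]
```

View pics/w5.png

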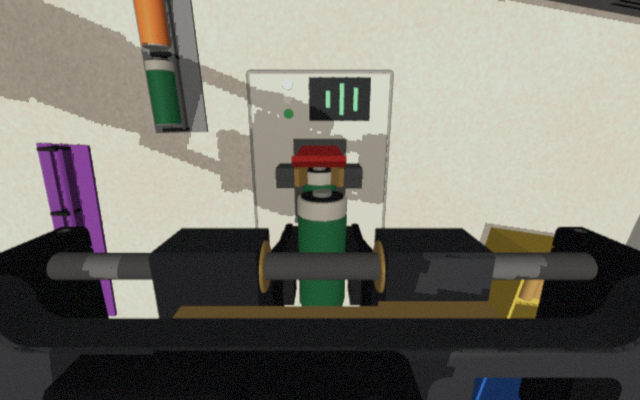

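View pics/s5.png

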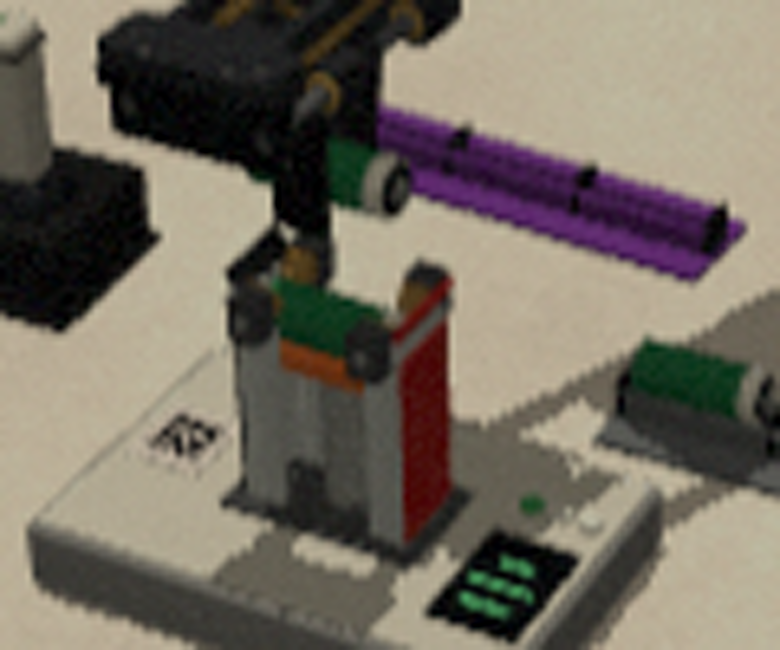

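Run:
```python
from h import *
w=robot.camera("wrist");crop(w,"w6c.png",260,130,380,240,6.5)
```

```text
(no output)
```

View pics/w6c.png

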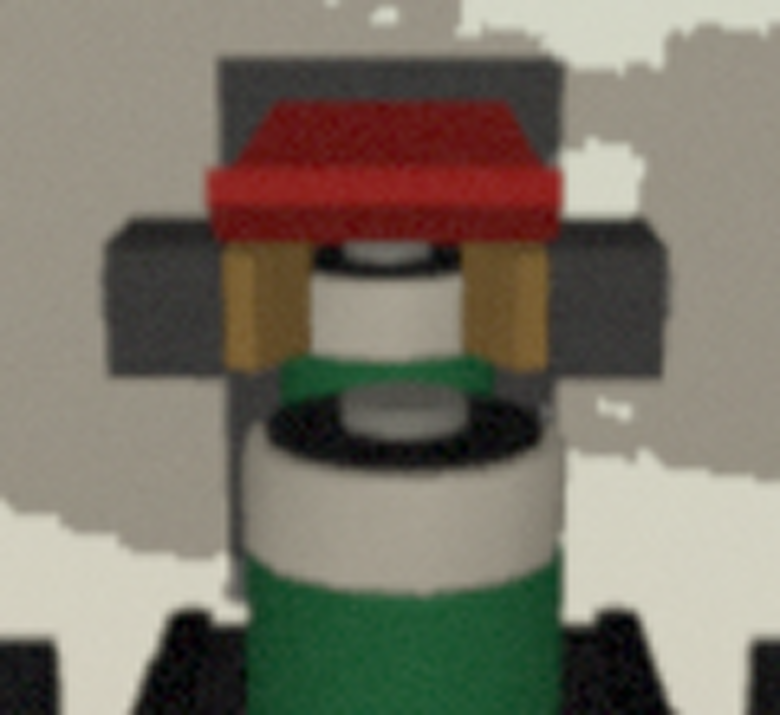

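Run:
```python
from h import *
ps=[];cs=[];qs=[];ts=[]
for i in range(4):
    w=robot.camera("wrist");o=robot.get_obs();ps.append(o["position"]);cs.append(w["position"]);qs.append(w["rotation"]);ts.append(o["tool_rot"])
w["position"]=np.mean(cs,0);w["rotation"]=R.from_quat(qs).mean().as_quat();p=np.mean(ps,0);M=R.from_quat(ts).mean()
q=lambda x,y:(260+(x+.5)/6.5-.5,130+(y+.5)/6.5-.5)
print(p,o["time"])
for nm,a,z in(("block top near edge",(386.5,377),.156),("red near lower edge(inner)",(385,240),.146),("red top edge",(384.5,170),.156),("in band",(387,358),.143),("in plus edge",(387,272),.143),("lip ends",(387,370),.14),("held band",(403.5,592),p[2]+.0315),("held plus",(403.5,470),p[2]+.0315)):
    X=onz(w,*q(*a),z);print(nm,X,M.inv().apply(X-p)*1e3)
```

```text
[ 0.6387 -0.025   0.1875] 7.8
block top near edge [ 0.6326 -0.0005  0.156 ] [-2.2279 31.5224 25.0718]
red near lower edge(inner) [0.6304 0.0122 0.146 ] [-2.4629 41.5181 38.0165]
red top edge [0.629 0.021 0.156] [-2.4021 31.5154 46.952 ]
in band [ 0.6327 -0.0015  0.143 ] [-2.2898 44.5226 24.1093]
in plus edge [0.6312 0.0082 0.143 ] [-2.2765 44.5196 33.9223]
lip ends [ 0.633  -0.0036  0.14  ] [-2.3189 47.5233 22.0024]
held band [ 0.6345 -0.0012  0.219 ] [ -0.4095 -31.5079  24.1033]
held plus [0.633  0.0081 0.219 ] [ -0.4185 -31.5108  33.4828]
```

```bash
python3 -m creep '[[[-2,0,2],0,0],[[0,15,0],0,0],[[0,15,0],0,0],[[0,10,0],0,0],[[0,4,0],0,0],[[0,0,0],0,0]]' 50; python3 go.py .6375 -.0234 .1085 9.1
python3 - <<'E'
from h import *
w=robot.camera("wrist");crop(w,"w7c.png",260,130,380,240,6.5)
t=robot.camera("scene");crop(t,"s7.png",220,170,340,270,6.5)
E
```

```text
time: 8.4
position: [0.6359, -0.023, 0.1425]
tool_rot: [-0.705, -0.055, 0.055, 0.705]
ft_force: [-0.2, -0.2, -0.0]
grip_width: 0.0246
t 8.4 pos [ 0.6359 -0.023   0.1425] yaw 8.939015466218626 tilt [-0.001  -1.      0.0003] turn -0.0028 shift now axes [ 1.539  34.0361 -0.6085] shift after turn [ 1.5046 34.0377 -0.603 ] w 0.0246 F [-0.1908 -0.244  -0.0445]
```

View pics/w7c.png

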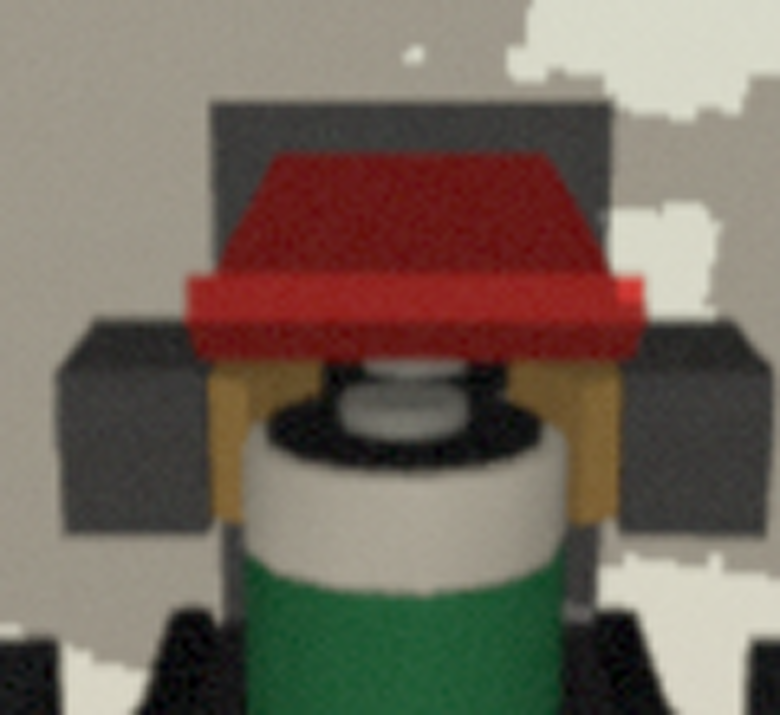

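View pics/s7.png

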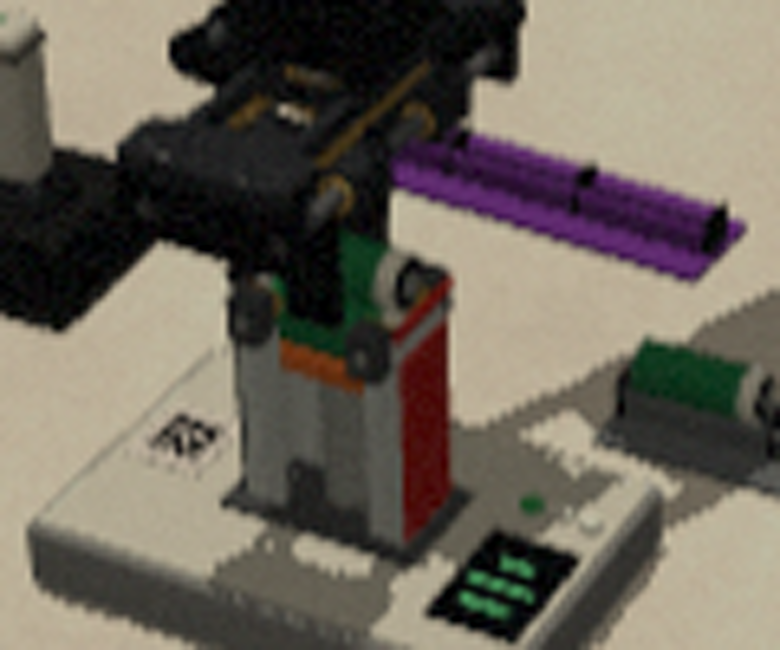

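Run:
```python
from h import *
w=robot.camera("wrist");o=robot.get_obs();p=o["position"];M=R.from_quat(o["tool_rot"])
q=lambda x,y:(260+(x+.5)/6.5-.5,130+(y+.5)/6.5-.5)
for nm,a,z in(("red near lower edge(inner)",(415,360),.146),("red top edge",(416,277),.156),("blocknear",(414,533),.156),("held",(405,592),p[2]+.0315)):
    X=onz(w,*q(*a),z);print(nm,X,M.inv().apply(X-p)*1e3)
```

```text
red near lower edge(inner) [0.6316 0.0115 0.146 ] [ 0.3924 -2.3215 34.9952]
red top edge [0.6302 0.0206 0.156 ] [  0.4003 -12.3252  44.1923]
blocknear [ 0.6334 -0.0009  0.156 ] [  0.291  -12.3166  22.4881]
held [0.6324 0.0008 0.1752] [ -0.4601 -31.5103  24.3039]
```

```bash
python3 -m creep '[[[0.7,5,-0.5],0,0],[[0,5,0],0,0],[[0,5,0],0,0],[[0,0,0],0,0]]' 55; python3 -m creep '[[[0,4,0],0,0],[[0,4,0],0,0],[[0,0,0],0,0]]'; python3 -m creep '[[[0,4,0],0,0],[[0,4,0],0,0],[[0,0,0],0,0]]';python3 -m creep '[[[0,3,0],0,0],[[0,0,0],0,0],[[0,0,0],0,0]]'
python3 - <<'E'
from h import *
w=robot.camera("wrist");crop(w,"w8c.png",260,130,380,240,6.5)
t=robot.camera("scene");crop(t,"s8.png",220,170,340,270,6.5)
E
python3 go.py .6375 -.0234 .1085 9.1
```

```text
time: 8.95
position: [0.6376, -0.0237, 0.1286]
tool_rot: [0.705, 0.056, -0.055, -0.705]
ft_force: [-0.2, -0.4, 2.7]
grip_width: 0.0245
time: 9.25
position: [0.6372, -0.0237, 0.1202]
tool_rot: [0.705, 0.055, -0.055, -0.705]
ft_force: [-0.3, -1.1, 2.1]
grip_width: 0.0246
time: 9.55
position: [0.6363, -0.0236, 0.1109]
tool_rot: [-0.705, -0.055, 0.056, 0.705]
ft_force: [0.6, -0.8, 1.2]
grip_width: 0.0248
time: 9.85
position: [0.6369, -0.0235, 0.1089]
tool_rot: [-0.705, -0.055, 0.055, 0.705]
ft_force: [0.4, -1.9, 0.8]
grip_width: 0.0248
t 9.95 pos [ 0.637  -0.0235  0.1091] yaw 8.93879448766317 tilt [ 0.     -1.     -0.0001] turn -0.0028 shift now axes [0.5409 0.5813 0.0053] shift after turn [0.5409 0.5813 0.0038] w 0.0245 F [ 0.4692 -0.4763  0.9343]
```

View pics/w8c.png

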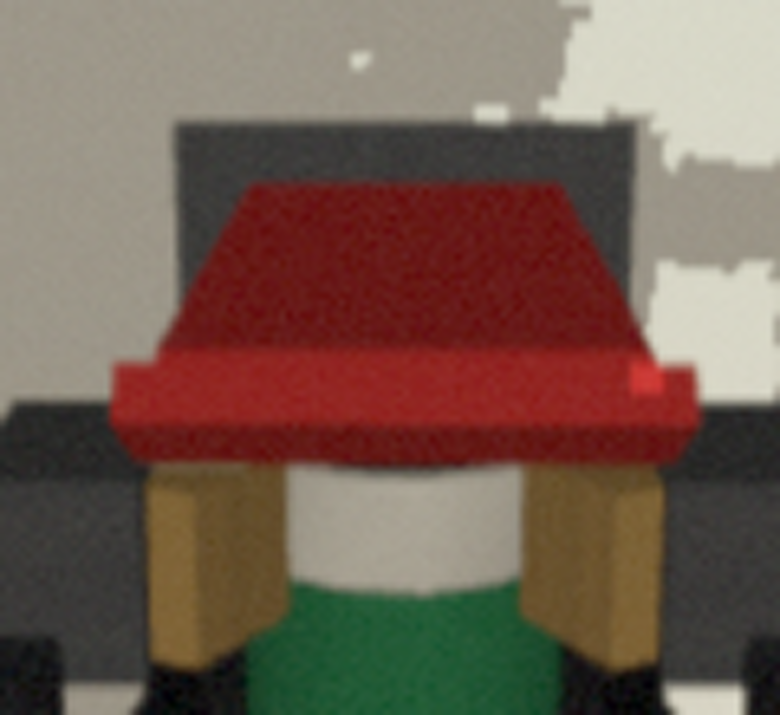

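View pics/s8.png

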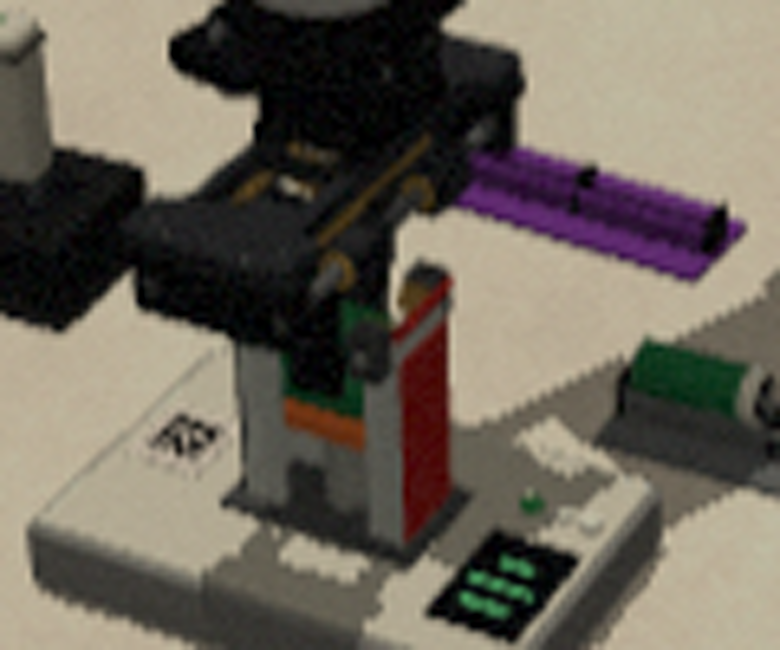

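The lip tips now overlap the cell in the wrist crop at (288..522, 470..600), so the cell is below them, and the follower has gone down. I'll press 1 mm more, then release.

```bash
python3 -m creep '[[[0,1,0],0,0],[[0,0,0],0,0],[[0,0,0],0,0.6],[[0,0,0],0,0.6],[[0,0,0],0,0.6],[[0,0,0],0,0.6]]' 
python3 -m creep '[[[0,-8,0],0,0.6],[[0,-20,0],0,0.6],[[0,-35,0],0,0.6],[[0,-40,0],0,1],[[0,0,-30],0,1],[[0,0,-40],0,1],[[0,0,0],0,1],[[0,0,0],0,1]]'
python3 - <<'E'
from h import *
t=robot.camera("scene");t=robot.camera("scene");crop(t,"s9.png",220,170,340,270,6.5)
w=robot.camera("wrist");crop(w,"w9c.png",240,20,400,220,3.9)
E
python3 go.py .4622 .0409 .16 10.4
```

```text
time: 10.55
position: [0.6367, -0.0233, 0.1078]
tool_rot: [-0.705, -0.055, 0.055, 0.705]
ft_force: [-0.3, -0.0, 0.6]
grip_width: 0.0481
time: 11.35
position: [0.6477, -0.0934, 0.2114]
tool_rot: [-0.705, -0.054, 0.054, 0.705]
ft_force: [0.2, 1.0, -0.2]
grip_width: 0.0831
t 11.5 pos [ 0.6474 -0.0915  0.211 ] yaw 8.987776899726937 tilt [-0.0007 -1.      0.0008] turn -0.0246 shift now axes [-162.1718   51.2092  159.6439] shift after turn [-158.2231   50.9679  163.6337] w 0.086 F [ 0.4817 -0.1168  0.1341]
```

View pics/s9.png

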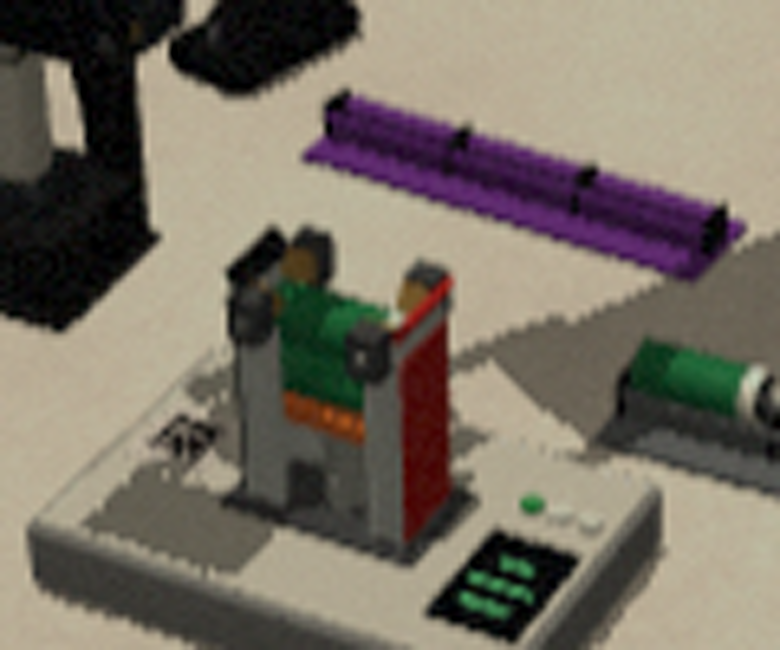

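View pics/w9c.png

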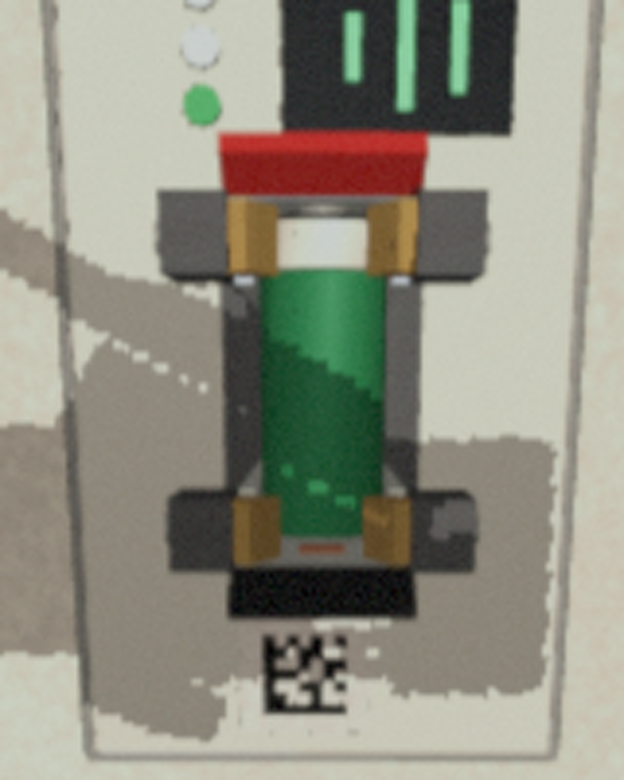

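The first cell is seated: it lies under the lips, the follower is one cell lower, and the white end is at the red plate. The label is at crop pixel (305,673). Next is the second green cell.

```bash
python3 - <<'E'
from h import *
w=robot.camera("wrist")
q=lambda x,y:(240+(x+.5)/3.9-.5,20+(y+.5)/3.9-.5)
print("label",onz(w,*q(305,673),.041),[onz(w,*q(*p),.041)[:2] for p in((264,633),(346,713))])
print("plates",onz(w,*q(322,193),.146),onz(w,*q(322,570),.146))
E
python3 -m creep '[[[-20,0,20],-0.0246,1],[[-23,0,24],0,1],[[-23,0,24],0,1],[[-23,0,24],0,1],[[-23,0,24],0,1],[[-23,5,24],0,1],[[-23,15,24],0,1],[[0,20,0],0,1]]'
python3 -m creep '[[[0,0,0],0,1],[[0,0,0],0,1]]'
python3 go.py .4622 .0409 .16 10.4
python3 - <<'E'
from h import *
w=robot.camera("wrist");crop(w,"w10c.png",280,140,370,240,6);print(robot.get_obs()["joint_velocities"])
E
```

```text
label [ 0.6444 -0.1061  0.041 ] [array([ 0.6303, -0.0958]), array([ 0.6587, -0.1166])]
plates [0.6306 0.0127 0.146 ] [ 0.6417 -0.0571  0.146 ]
time: 12.35
position: [0.4585, 0.0442, 0.1713]
tool_rot: [-0.704, -0.064, 0.066, 0.705]
ft_force: [1.3, -0.4, -0.4]
grip_width: 0.087
time: 12.55
position: [0.4639, 0.0413, 0.1714]
tool_rot: [0.704, 0.064, -0.064, -0.704]
ft_force: [-0.3, -0.6, -0.7]
grip_width: 0.0871
t 12.55 pos [0.4639 0.0413 0.1714] yaw 10.402246085137064 tilt [ 0.0005 -1.     -0.0002] turn 0.0 shift now axes [-1.7357 11.3666 -0.0538] shift after turn [-1.7296 11.3675 -0.0562] w 0.0871 F [-0.3149 -0.5648 -0.7161]
[-0.0069 -0.0027 -0.0116  0.0008 -0.0005 -0.0004]
```

View pics/w10c.png

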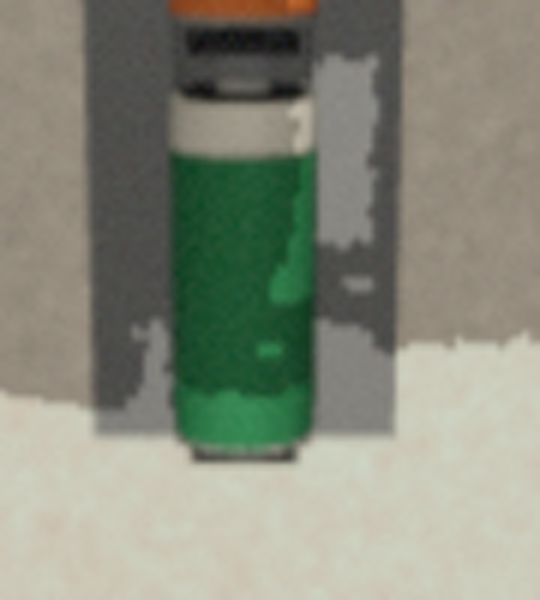

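The crop shows the second green cell at (244,270), with its white plus end at the top and the orange cell beyond it.

```bash
python3 w.py 320.25 155.75 165.75 213.75 .043;python3 w.py 320.25 155.75 165.75 213.75 .043; python3 go.py .4622 .0409 .0115 10.4
```

```text
len 0.061284491417244694 band 0.010100065275693017 yaw 10.356831734920243 mid [0.4622 0.0442 0.043 ] mid from band [0.4627 0.0413 0.043 ]
len 0.06131623667947227 band 0.010104997467097468 yaw 10.334933714890216 mid [0.4625 0.0439 0.043 ] mid from band [0.463 0.041 0.043]
t 12.7 pos [0.4648 0.0406 0.1719] yaw 10.333714357525755 tilt [ 0.0023 -1.     -0.0008] turn -0.0012 shift now axes [ -2.8586 160.3658   0.9098] shift after turn [ -2.4834 160.3727   0.7809] w 0.0869 F [-0.0429 -0.187  -0.2982]
```

```bash
python3 -m creep '[[[-2,35,1],0,1],[[0,40,0],0,1],[[0,40,0],0,1],[[0,25,0],0,0.8],[[0,20,0],0,0.8],[[0,0,0],0,0.6]]' 50; python3 go.py .4627 .0418 .0115 10.4;python3 -m creep '[[[0,0,0],0,0],[[0,0,0],0,0],[[0,0,0],0,0],[[0,0,0],0,0],[[0,0,0],0,0],[[0,0,0],0,0],[[0,0,0],0,0]]'
python3 go.py .4627 .0418 .0115 10.4
```

```text
time: 13.3
position: [0.4609, 0.0412, 0.0093]
tool_rot: [-0.704, -0.062, 0.065, 0.705]
ft_force: [-0.3, -0.6, 0.4]
grip_width: 0.0705
t 13.3 pos [0.4609 0.0412 0.0093] yaw 10.300624263411125 tilt [-0.0031 -1.      0.001 ] turn -0.0017 shift now axes [ 1.864  -2.2533  0.2823] shift after turn [ 1.8715 -2.2479  0.2767] w 0.0705 F [-0.3402 -0.6328  0.3994]
time: 14.0
position: [0.4624, 0.0414, 0.0116]
tool_rot: [0.704, 0.065, -0.063, -0.704]
ft_force: [1.3, 0.9, 4.0]
grip_width: 0.0253
t 14.0 pos [0.4624 0.0414 0.0116] yaw 10.353470426683177 tilt [ 0.0026 -1.     -0.0008] turn -0.0008 shift now axes [0.3757 0.0733 0.2885] shift after turn [0.3761 0.0725 0.2882] w 0.0253 F [1.2916 0.9253 3.9995]
```

```bash
python3 -m creep '[[[0,-10,0],0,0],[[0,-30,0],0,0],[[0,-45,0],0,0],[[0,-45,0],0,0],[[0,-45,0],0,0],[[0,0,0],0,0]]' 50; python3 go.py .637 -.0235 .1875 9.1
```

```text
time: 14.6
position: [0.4639, 0.0413, 0.1915]
tool_rot: [0.705, 0.068, -0.06, -0.703]
ft_force: [0.8, -0.9, -1.9]
grip_width: 0.0249
t 14.6 pos [0.4639 0.0413 0.1915] yaw 10.369686015295677 tilt [ 0.0103 -0.9999 -0.0036] turn 0.0222 shift now axes [158.55     5.9419 -94.8264] shift after turn [160.6618   3.9682 -91.3098] w 0.0249 F [ 0.8161 -0.8758 -1.8745]
```

```bash
python3 -m creep '[[[25,-5,-15],0.0222,0],[[30,0,-17],0,0],[[30,0,-17],0,0],[[30,0,-17],0,0],[[26,0,-15],0,0],[[19,5,-10],0,0],[[0,0,0],0,0],[[0,0,0],0,0]]'; python3 -m creep '[[[0,0,0],0,0],[[0,0,0],0,0]]'; python3 go.py .637 -.0235 .1875 9.1
python3 - <<'E'
from h import *
w=robot.camera("wrist");crop(w,"w11c.png",260,130,380,240,6.5)
E
```

```text
time: 15.4
position: [0.6317, -0.0221, 0.1842]
tool_rot: [-0.704, -0.054, 0.058, 0.705]
ft_force: [-0.7, 0.3, -0.5]
grip_width: 0.0251
time: 15.6
position: [0.6323, -0.0219, 0.1859]
tool_rot: [-0.705, -0.055, 0.057, 0.705]
ft_force: [1.0, -0.6, -0.8]
grip_width: 0.0249
t 15.6 pos [ 0.6323 -0.0219  0.1859] yaw 9.100673351919573 tilt [-0.0017 -1.      0.0007] turn 0.0 shift now axes [ 4.3496 -1.5845 -2.3381] shift after turn [ 4.3523 -1.5756 -2.3391] w 0.0249 F [ 1.041  -0.5708 -0.811 ]
```

View pics/w11c.png

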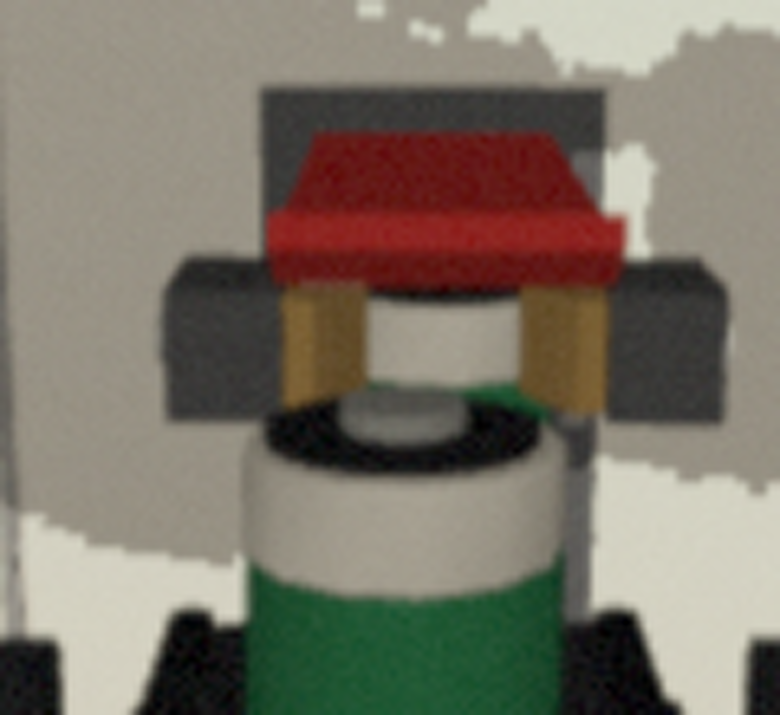

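```bash
cat > al.py <<'E'
import sys
from h import *
ax,red,redtop,hx,hband=map(float,sys.argv[1:6])
w=robot.camera("wrist");o=robot.get_obs();p=o["position"];M=R.from_quat(o["tool_rot"])
q=lambda x,y:(260+(x+.5)/6.5-.5,130+(y+.5)/6.5-.5)
g=lambda a,z:M.inv().apply(onz(w,*q(*a),z)-p)*1e3
r=g((ax,red),.146);t=g((ax,redtop),.156);h=g((hx,hband),p[2]+.0315)
print("tower x",r[0],t[0],"held x",h[0],"=> shift x",(r[0]+t[0])/2-h[0]," plate mid z",r[2]-35.04,t[2]-43.6,"held mid z",h[2]-23.5,"=> shift z",r[2]/2+t[2]/2-39.3-h[2]+23.5,"tcp",p)
E
python3 al.py 445.5 287 213 404.5 600
```

```text
tower x 3.7182306218636154 3.4485962728411295 held x -0.6956546925487245 => shift x 4.279068139901097  plate mid z -1.7064308023369108 -0.6285348606674006 held mid z 0.28964937016208836 => shift z -1.437132201664241 tcp [ 0.633  -0.022   0.1863]
```

```bash
python3 -m creep '[[[4.2,0,-1.5],0,0],[[0,15,0],0,0],[[0,15,0],0,0],[[0,12,0],0,0],[[0,2,0],0,0],[[0,0,0],0,0],[[0,0,0],0,0]]' 55
python3 - <<'E'
from h import *
w=robot.camera("wrist");crop(w,"w12c.png",260,130,380,240,6.5)
E
```

```text
time: 16.4
position: [0.6387, -0.0234, 0.1427]
tool_rot: [0.705, 0.056, -0.056, -0.705]
ft_force: [-0.3, 0.4, -1.9]
grip_width: 0.0249
```

View pics/w12c.png

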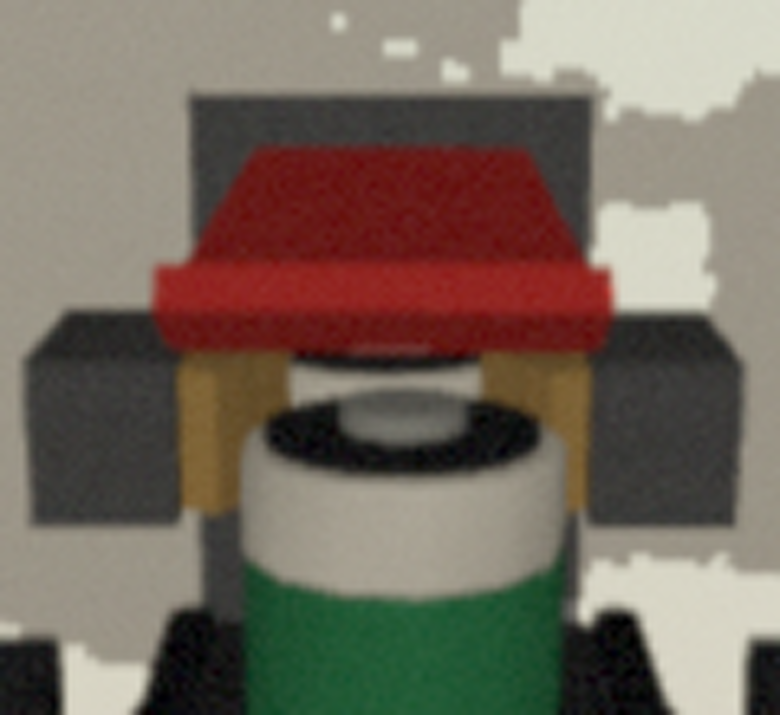

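```bash
python3 al.py 384 350 266 404 600
```

```text
tower x -2.1754711059842378 -2.053817539936648 held x -0.42160530927720297 => shift x -1.6930390136832396  plate mid z 0.9806554756540677 1.5947289167261474 held mid z 0.12009618743512007 => shift z 1.1875960087549906 tcp [ 0.6388 -0.0234  0.1429]
```

```bash
python3 -m creep '[[[-1.5,1,1],0,0],[[0,0,0],0,0],[[0,5,0],0,0],[[0,5,0],0,0],[[0,4,0],0,0],[[0,0,0],0,0]]' 58; python3 -m creep '[[[0,4,0],0,0],[[0,4,0],0,0],[[0,0,0],0,0]]'; python3 -m creep '[[[0,4,0],0,0],[[0,4,0],0,0],[[0,0,0],0,0]]';python3 -m creep '[[[0,3,0],0,0],[[0,1,0],0,0],[[0,0,0],0,0],[[0,0,0],0,0]]'
python3 - <<'E'
from h import *
w=robot.camera("wrist");crop(w,"w13c.png",260,130,380,240,6.5)
E
python3 go.py .637 -.0235 .1078 9.1
```

```text
time: 17.1
position: [0.6377, -0.0231, 0.1278]
tool_rot: [0.705, 0.057, -0.055, -0.704]
ft_force: [-1.3, -0.0, 4.3]
grip_width: 0.0249
time: 17.4
position: [0.6372, -0.0232, 0.1193]
tool_rot: [0.705, 0.056, -0.055, -0.704]
ft_force: [0.4, -2.2, 2.4]
grip_width: 0.0244
time: 17.7
position: [0.6366, -0.0233, 0.1102]
tool_rot: [0.705, 0.056, -0.056, -0.705]
ft_force: [2.3, -4.0, -1.5]
grip_width: 0.0248
time: 18.1
position: [0.6368, -0.0232, 0.1069]
tool_rot: [0.705, 0.056, -0.056, -0.705]
ft_force: [1.1, -5.7, 1.6]
grip_width: 0.0252
t 18.15 pos [ 0.6368 -0.0232  0.1069] yaw 9.07407400929183 tilt [ 0.0004 -1.     -0.0011] turn -0.0005 shift now axes [ 0.1726 -0.8759 -0.2944] shift after turn [ 0.1721 -0.8762 -0.2935] w 0.0245 F [ 2.1601 -4.8045  1.1454]
```

View pics/w13c.png

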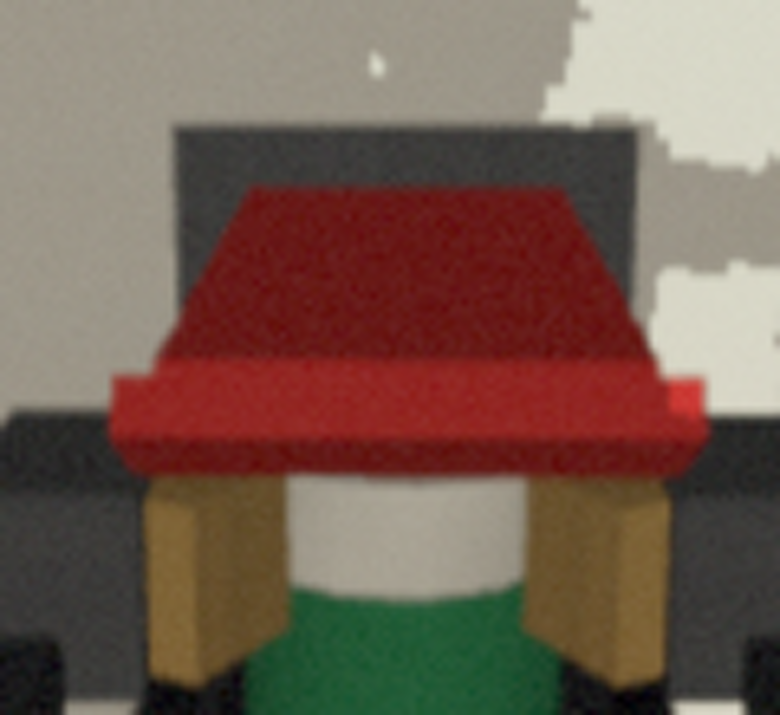

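```bash
python3 -m creep '[[[0,0,0],0,0.6],[[0,0,0],0,0.6],[[0,0,0],0,0.6],[[0,0,0],0,0.6],[[0,0,0],0,0.6]]' 
python3 -m creep '[[[0,-8,0],0,0.6],[[0,-20,0],0,0.6],[[0,-35,0],0,0.6],[[0,-45,0],0,1],[[0,-10,-30],0,1],[[0,0,-40],0,1],[[0,0,0],0,1],[[0,0,0],0,1]]'
python3 -m creep '[[[0,0,0],0,1]]'
python3 - <<'E'
from h import *
t=robot.camera("scene");crop(t,"s14.png",200,160,340,270,5.7)
w=robot.camera("wrist");crop(w,"w14c.png",240,20,400,220,3)
E
```

```text
time: 18.65
position: [0.6361, -0.022, 0.1068]
tool_rot: [-0.705, -0.056, 0.056, 0.705]
ft_force: [-0.4, 0.1, -0.0]
grip_width: 0.0503
time: 19.45
position: [0.6474, -0.0924, 0.2254]
tool_rot: [-0.705, -0.055, 0.055, 0.705]
ft_force: [-0.6, 0.1, 0.7]
grip_width: 0.083
time: 19.55
position: [0.647, -0.0908, 0.2249]
tool_rot: [-0.705, -0.056, 0.056, 0.705]
ft_force: [0.6, 0.8, 0.1]
grip_width: 0.0857
```

View pics/s14.png

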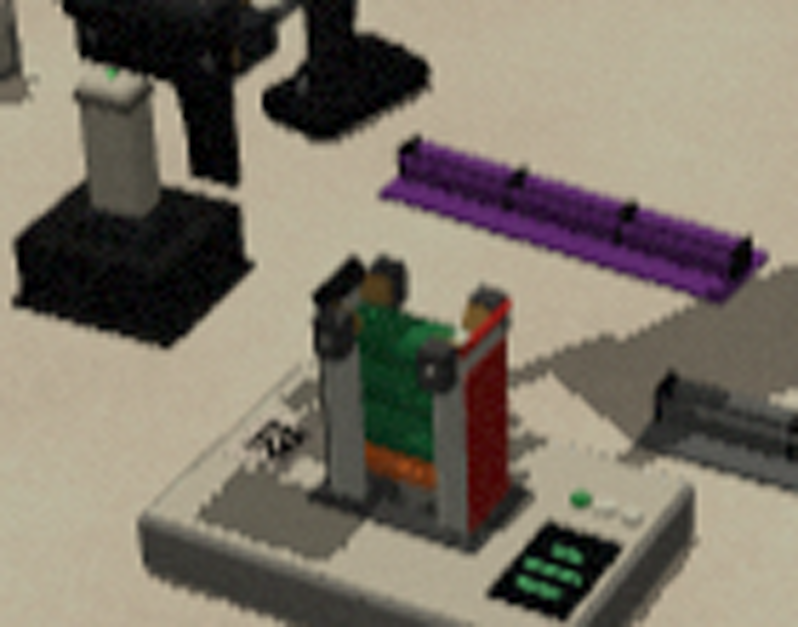

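View pics/w14c.png

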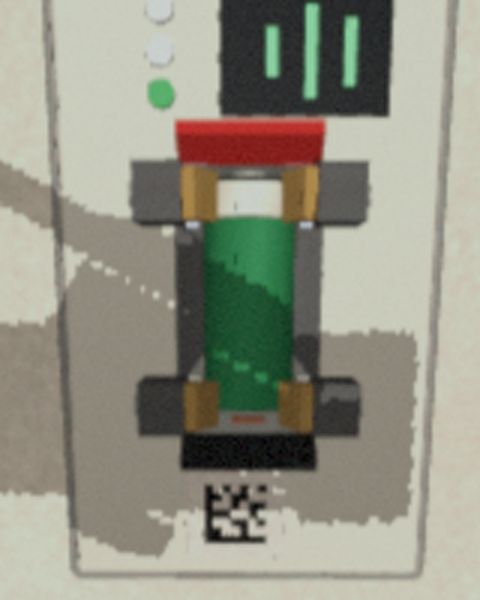

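Both cells are seated: three green cells show in the tower window, the follower is near the bottom, and the top cell's white end is under the lips at the red plate. Next is the scanner, whose handle is at about (113,120) in the scene crop.

```bash
python3 go.py .558 -.375 .23 13.8
```

```text
t 19.65 pos [ 0.6471 -0.0904  0.2248] yaw 9.143789065292776 tilt [-0.0009 -1.      0.0008] turn -0.0813 shift now axes [-133.1983   -5.294  -266.7819] shift after turn [-154.4111   -5.1961 -255.0933] w 0.0868 F [ 0.8032  0.4354 -0.6336]
```

```bash
python3 -m creep '[[[-15,0,-20],-0.0813,1],[[-22,-1,-38],0,1],[[-23,-1,-39],0,1],[[-24,-1,-39],0,1],[[-24,-1,-39],0,1],[[-24,-1,-39],0,1],[[-22,0,-40],0,1],[[0,0,0],0,1]]'
python3 -m creep '[[[0,0,0],0,1],[[0,0,0],0,1]]'
python3 - <<'E'
from h import *
w=robot.camera("wrist");cv2.imwrite("pics/w15.png",w["pixels"][:,:,::-1])
E
python3 go.py .558 -.375 .23 13.8
```

```text
time: 20.45
position: [0.555, -0.3797, 0.2299]
tool_rot: [0.704, 0.083, -0.083, -0.701]
ft_force: [0.3, 0.6, 0.1]
grip_width: 0.087
time: 20.65
position: [0.5567, -0.3723, 0.2297]
tool_rot: [-0.701, -0.085, 0.085, 0.703]
ft_force: [-1.0, -0.4, 0.7]
grip_width: 0.0871
t 20.7 pos [ 0.5569 -0.3721  0.2299] yaw 13.85446689581144 tilt [-0.0003 -1.      0.0012] turn 0.001 shift now axes [ 0.3777 -0.1435 -3.0905] shift after turn [ 0.3807 -0.1397 -3.0903] w 0.0873 F [-0.573   0.516   0.1694]
```

View pics/w15.png

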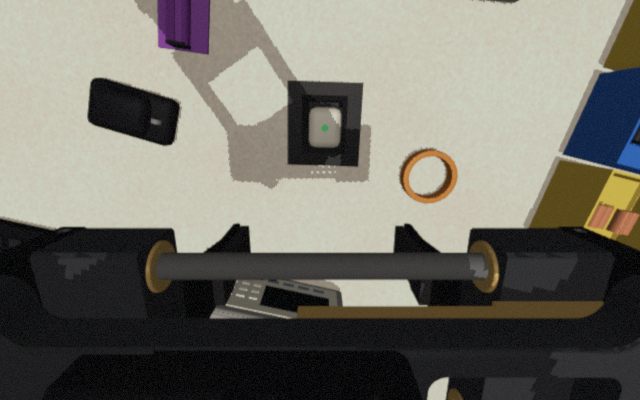

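The wrist picture shows the holder block at (325,124) and the handle top at (325,127) with a green dot. I'll enlarge it and measure the yaw and centre.

Run:
```python
from h import *
w=robot.camera("wrist");crop(w,"w16c.png",275,65,375,180,5.2)
```

```text
(no output)
```

View pics/w16c.png

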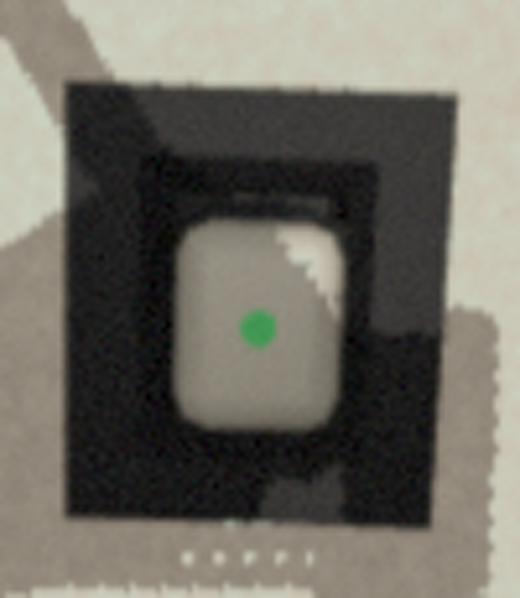

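```bash
python3 - <<'E'
from h import *
w=robot.camera("wrist");o=robot.get_obs();M=R.from_quat(o["tool_rot"])
q=lambda x,y:(275+(x+.5)/5.2-.5,65+(y+.5)/5.2-.5)
H=[onz(w,*q(*p),.045) for p in((66,84),(456,96),(432,526),(66,517))]
print(np.array(H)[:,:2],"mid",np.mean(H,0),[np.linalg.norm(H[i]-H[i-1]) for i in range(4)])
e=H[1]-H[0]+H[2]-H[3];print("x yaw",np.degrees(np.arctan2(e[1],e[0])))
e=H[0]-H[3]+H[1]-H[2];print("y yaw",np.degrees(np.arctan2(-e[0],e[1])))
X=onz(w,*q(258,328),.138);print("dot",X,M.inv().apply(X-o["position"])*1e3)
h=[onz(w,*q(*p),.138) for p in((173,217),(345,217),(341,430),(173,430))]
print("handle",np.mean(h,0),[np.linalg.norm(h[i]-h[i-1]) for i in range(4)])
E
python3 go.py .5435 -.312 .087 13
```

```text
[[ 0.4923 -0.2737]
 [ 0.5745 -0.2558]
 [ 0.5949 -0.347 ]
 [ 0.5121 -0.3654]] mid [ 0.5435 -0.3105  0.045 ] [np.float64(0.09386636759122405), np.float64(0.08408254154604895), np.float64(0.09350639753901545), np.float64(0.08487365979303603)]
x yaw 12.394155422092023
y yaw 12.384234246724114
dot [ 0.5434 -0.3103  0.138 ] [ 1.5754 92.1123 63.3432]
handle [ 0.5433 -0.3099  0.138 ] [np.float64(0.03402887500762864), np.float64(0.027717584925909627), np.float64(0.034023192470233624), np.float64(0.028069710909926597)]
t 20.8 pos [ 0.5571 -0.3722  0.2301] yaw 13.870451447333776 tilt [-0.0001 -1.      0.0005] turn 0.0152 shift now axes [  1.2826 143.1115  61.6567] shift after turn [  0.3288 143.0794  61.7433] w 0.0869 F [-0.423   0.5649 -0.5085]
```

```bash
python3 go.py .5434 -.3103 .087 12.4; python3 -m creep '[[[0,0,20],0.0257,1],[[0,0,25],0,1],[[0,10,18],0,1],[[0,20,0],0,1],[[0,0,0],0,1],[[0,0,0],0,1],[[0,0,0],0,1]]'; python3 go.py .5434 -.3103 .087 12.4;python3 - <<'E'
from h import *
w=robot.camera("wrist");crop(w,"w17c.png",225,130,425,260,4)
o=robot.get_obs()
for z in(.138,):print(proj(w,(.5434,-.3103,z)))
E
```

```text
t 20.8 pos [ 0.5571 -0.3722  0.2301] yaw 13.870451447333776 tilt [-0.0001 -1.      0.0005] turn 0.0257 shift now axes [  1.593  143.1123  63.3311] shift after turn [ -0.0504 143.0794  63.4252] w 0.0869 F [-0.423   0.5649 -0.5085]
time: 21.5
position: [0.5434, -0.3131, 0.201]
tool_rot: [0.704, 0.076, -0.075, -0.703]
ft_force: [0.3, -0.5, -1.4]
grip_width: 0.0874
t 21.5 pos [ 0.5434 -0.3131  0.201 ] yaw 12.283738706422563 tilt [ 0.0012 -1.     -0.0016] turn -0.002 shift now axes [  0.4854 114.01     2.8902] shift after turn [  0.6282 114.0139   2.7036] w 0.0874 F [ 0.3193 -0.465  -1.4164]
[322.9755 205.2446]
```

View pics/w17c.png

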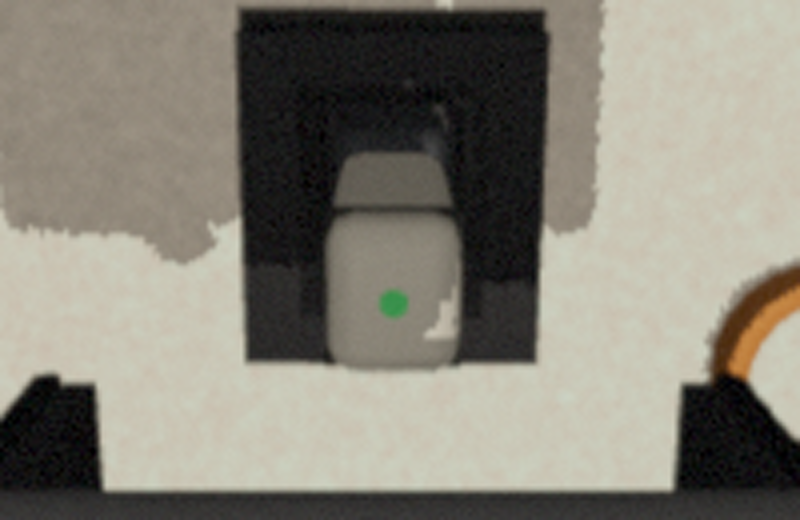

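```bash
python3 -m creep '[[[0,30,2.5],0,1],[[0,40,0],0,1],[[0,34,0],0,0.8],[[0,10,0],0,0.6],[[0,0,0],0,0.6]]' 20; python3 go.py .5434 -.3103 .087 12.4; python3 -m creep '[[[0,0,0],0,0],[[0,0,0],0,0],[[0,0,0],0,0],[[0,0,0],0,0],[[0,0,0],0,0],[[0,0,0],0,0],[[0,0,0],0,0]]' 20; python3 -m creep '[[[0,0,0],0,0],[[0,0,0],0,0]]' 40;  python3 go.py .5434 -.3103 .087 12.4
```

```text
time: 22.05
position: [0.5415, -0.3101, 0.085]
tool_rot: [-0.702, -0.075, 0.076, 0.704]
ft_force: [-0.9, -0.0, -0.1]
grip_width: 0.0703
t 22.05 pos [ 0.5415 -0.3101  0.085 ] yaw 12.239405248497684 tilt [-0.0016 -1.      0.002 ] turn -0.0028 shift now axes [ 1.8024 -1.9727 -0.614 ] shift after turn [ 1.8037 -1.9687 -0.623 ] w 0.0703 F [-0.9341 -0.0497 -0.1125]
time: 22.75
position: [0.5422, -0.3103, 0.0865]
tool_rot: [0.703, 0.076, -0.075, -0.703]
ft_force: [0.2, -0.3, 2.7]
grip_width: 0.028
time: 22.95
position: [0.5422, -0.3104, 0.0865]
tool_rot: [0.703, 0.076, -0.075, -0.703]
ft_force: [-1.1, 0.6, 3.6]
grip_width: 0.0277
t 22.95 pos [ 0.5422 -0.3104  0.0865] yaw 12.257250802359042 tilt [ 0.0005 -1.     -0.0005] turn -0.0025 shift now axes [ 1.1453 -0.5187 -0.159 ] shift after turn [ 1.1446 -0.5193 -0.1616] w 0.0277 F [-1.0531  0.6421  3.6454]
```

```bash
python3 -m creep '[[[0,-10,0],0,0],[[0,-25,0],0,0],[[0,-35,0],0,0],[[0,-35,0],0,0],[[0,-19,0],0,0],[[0,0,0],0,0],[[0,0,0],0,0]]'; python3 go.py .6445 -.1065 .2095 9.1
```

```text
time: 23.65
position: [0.5415, -0.3098, 0.2096]
tool_rot: [-0.703, -0.075, 0.076, 0.703]
ft_force: [0.0, 0.1, -1.7]
grip_width: 0.0284
t 23.65 pos [ 0.5415 -0.3098  0.2096] yaw 12.262655242970203 tilt [-0.0006 -1.      0.0006] turn 0.0552 shift now axes [143.8162   0.1678 176.7998] shift after turn [133.8429   0.1376 184.465 ] w 0.0284 F [ 0.0017  0.0537 -1.6537]
```

```bash
python3 -m creep '[[[15,0,18],0.055,0],[[22,0,31],0,0],[[25,0,35],0,0],[[25,0,35],0,0],[[22,0,30],0,0],[[15,0,22],0,0],[[9.8,0,13.4],0,0],[[0,0,0],0,0]]'; python3 -m creep '[[[0,0,0],0,0],[[0,0,0],0,0]]'; python3 go.py .6445 -.1065 .2095 9.1
python3 - <<'E'
from h import *
w=robot.camera("wrist");cv2.imwrite("pics/w18.png",w["pixels"][:,:,::-1])
t=robot.camera("scene");crop(t,"s18.png",190,150,340,270,5.2)
t=robot.camera("top");crop(t,"t18.png",290,110,400,190,5)
E
python3 go.py .6445 -.1065 .2095 9.1
```

```text
time: 24.45
position: [0.6435, -0.1042, 0.2081]
tool_rot: [-0.704, -0.056, 0.058, 0.705]
ft_force: [0.5, -0.5, -1.0]
grip_width: 0.0275
time: 24.65
position: [0.6431, -0.1078, 0.2095]
tool_rot: [0.705, 0.055, -0.056, -0.705]
ft_force: [0.7, -0.3, -0.3]
grip_width: 0.0276
t 24.65 pos [ 0.6431 -0.1078  0.2095] yaw 9.021704321967897 tilt [-0.0014 -1.     -0.0001] turn -0.0014 shift now axes [1.6328 0.0012 1.0658] shift after turn [1.6342 0.0035 1.0636] w 0.0276 F [ 0.7352 -0.3088 -0.3479]
t 24.8 pos [ 0.6433 -0.1077  0.2101] yaw 9.003252087983965 tilt [-0.0003 -1.     -0.0002] turn -0.0017 shift now axes [1.3356 0.5618 1.0424] shift after turn [1.3372 0.5623 1.0401] w 0.0274 F [-0.2006 -0.653  -1.164 ]
```

View pics/w18.png

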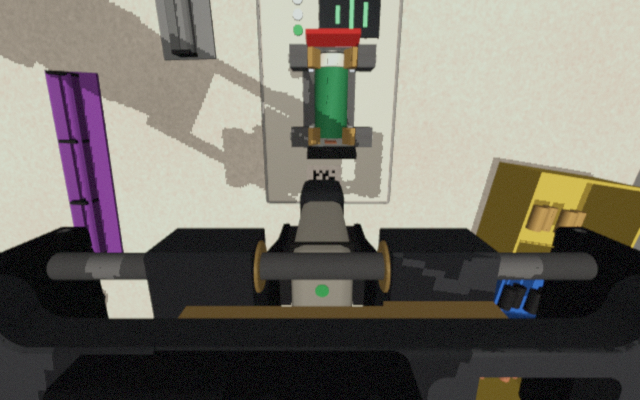

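View pics/s18.png

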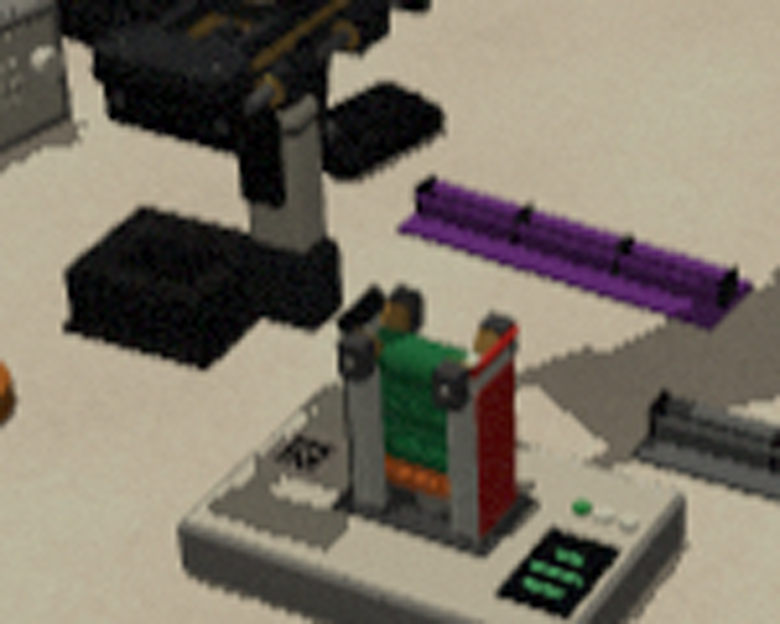

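The scanner's nose is above the label in both views. The label's top edge shows just in front of it at wrist (322,175). I'll trim the position by about 1 mm and hold for about 2.6 s.

```bash
python3 -m creep '[[[1.3,0.5,1],0,0],[[0,0,0],0,0],[[0,0,0],0,0],[[0,0,0],0,0],[[0,0,0],0,0],[[0,0,0],0,0],[[0,0,0],0,0],[[0,0,0],0,0]]'; python3 -m creep '[[[0,0,0],0,0],[[0,0,0],0,0],[[0,0,0],0,0],[[0,0,0],0,0],[[0,0,0],0,0],[[0,0,0],0,0],[[0,0,0],0,0],[[0,0,0],0,0]]'; python3 -m creep '[[[0,0,0],0,0],[[0,0,0],0,0],[[0,0,0],0,0],[[0,0,0],0,0],[[0,0,0],0,0],[[0,0,0],0,0],[[0,0,0],0,0],[[0,0,0],0,0]]'; python3 -m creep '[[[0,0,0],0,0],[[0,0,0],0,0],[[0,0,0],0,0],[[0,0,0],0,0],[[0,0,0],0,0],[[0,0,0],0,0],[[0,0,0],0,0],[[0,0,0],0,0]]'; python3 go.py .5422 -.3104 .2095 12.3
python3 - <<'E'
from h import *
t=robot.camera("scene");crop(t,"s19.png",220,160,290,270,5.2)
E
```

```text
time: 25.6
position: [0.6449, -0.1051, 0.2095]
tool_rot: [0.705, 0.056, -0.056, -0.705]
ft_force: [0.1, -0.0, -1.5]
grip_width: 0.028
time: 26.4
position: [0.6449, -0.1051, 0.2096]
tool_rot: [0.705, 0.056, -0.056, -0.705]
ft_force: [-0.0, -0.2, -1.2]
grip_width: 0.0279
time: 27.2
position: [0.6449, -0.1051, 0.2096]
tool_rot: [0.705, 0.056, -0.056, -0.705]
ft_force: [-1.0, -0.6, -0.4]
grip_width: 0.0279
time: 28.0
position: [0.6449, -0.1051, 0.2096]
tool_rot: [0.705, 0.056, -0.056, -0.705]
ft_force: [0.0, 1.4, -1.6]
grip_width: 0.0276
t 28.0 pos [ 0.6449 -0.1051  0.2096] yaw 9.109542997872147 tilt [ 0. -1. -0.] turn -0.0557 shift now axes [-133.9202    0.0796 -186.4075] shift after turn [-144.0872    0.0756 -178.6652] w 0.0276 F [ 0.0031  1.3986 -1.6358]
```

View pics/s19.png

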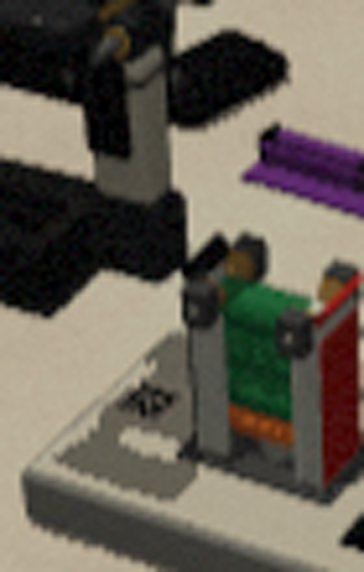

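Run:
```python
from h import *
t=robot.camera("scene");f=lambda X:(proj(t,X)-[220,160])*5.2
d=np.array([-.158,.987,0]);e=np.array([.987,.158,0])
for X in((.6449,-.1051,.131),(.6449,-.1051,.177),(.6445,-.1065,.041)):print(f(X))
P=np.array((.6449,-.1051,.131));print([f(P+a*.016*e+b*.023*d) for a in(-1,1) for b in(-1,1)])
```

```text
[138.7114 261.5237]
[133.0834 187.1641]
[147.6758 397.4555]
[array([118.9486, 236.0436]), array([192.1243, 257.8587]), array([ 84.9677, 265.2113]), array([159.1312, 287.8507])]
```

The projected nose corners match the picture, so the window is over the label about 90 mm up, and it was held still for over 2 s. I'll take the scanner back now.

```bash
python3 -m creep '[[[-15,0,-18],-0.0557,0],[[-22,0,-28],0,0],[[-25,0,-32],0,0],[[-25,0,-32],0,0],[[-24,0,-29],0,0],[[-18,0,-22],0,0],[[-13,0,-16],0,0],[[0,0,0],0,0]]'; python3 -m creep '[[[0,0,0],0,0],[[0,0,0],0,0],[[0,0,0],0,0]]'; python3 go.py .5425 -.3104 .0865 12.3
```

```text
time: 28.9
position: [0.5417, -0.3106, 0.2096]
tool_rot: [0.704, 0.074, -0.074, -0.703]
ft_force: [0.5, -0.1, -0.5]
grip_width: 0.0279
time: 29.2
position: [0.5433, -0.3064, 0.2095]
tool_rot: [-0.703, -0.076, 0.076, 0.703]
ft_force: [0.4, -0.2, -0.8]
grip_width: 0.0279
t 29.2 pos [ 0.5433 -0.3064  0.2095] yaw 12.39522933097402 tilt [ 0.0001 -1.      0.0004] turn 0.0017 shift now axes [ -1.645  123.0475  -3.7697] shift after turn [ -1.6264 123.049   -3.7283] w 0.0279 F [ 0.4093 -0.1646 -0.8339]
```

```bash
python3 -m creep '[[[-1.2,15,-3.8],0,0],[[0,25,0],0,0],[[0,25,0],0,0],[[0,10,0],0,0],[[0,0,0],0,0],[[0,0,0],0,0],[[0,0,0],0,0]]'; python3 go.py .5425 -.3104 .0865 12.3
python3 - <<'E'
from h import *
t=robot.camera("scene");crop(t,"s20.png",190,150,290,230,7)
E
```

```text
time: 29.9
position: [0.5433, -0.3122, 0.1358]
tool_rot: [0.704, 0.077, -0.075, -0.702]
ft_force: [0.5, 0.4, -0.4]
grip_width: 0.028
t 29.9 pos [ 0.5433 -0.3122  0.1358] yaw 12.316520605031108 tilt [ 0.0016 -1.     -0.0022] turn 0.0003 shift now axes [-0.4618 49.2633  2.0816] shift after turn [-0.3821 49.2684  1.9755] w 0.028 F [ 0.4742  0.3774 -0.4034]
```

View pics/s20.png

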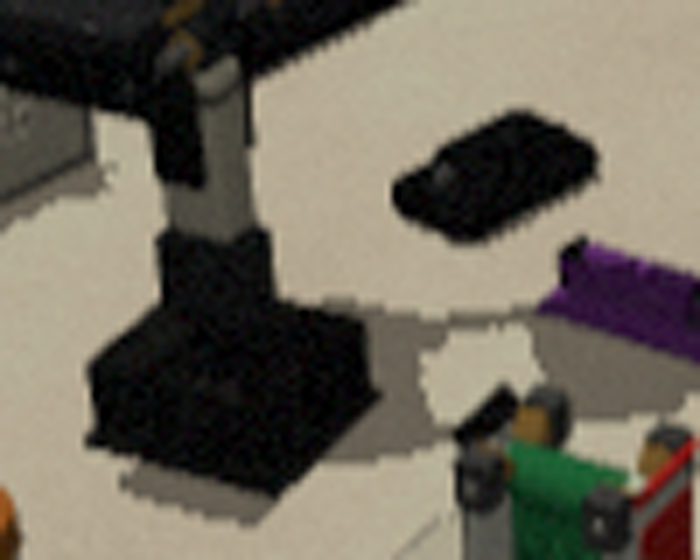

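The nose is just above the pocket and centred in the view. I'll shift about 1.5 mm and go down into it.

```bash
python3 -m creep '[[[-0.4,5,1.5],0,0],[[0,10,0],0,0],[[0,10,0],0,0],[[0,0,0],0,0]]'; python3 -m creep '[[[0,8,0],0,0],[[0,8,0],0,0],[[0,0,0],0,0],[[0,0,0],0,0]]';  python3 go.py .5425 -.3104 .0865 12.3
```

```text
time: 30.35
position: [0.5404, -0.3093, 0.1074]
tool_rot: [-0.702, -0.075, 0.077, 0.704]
ft_force: [-0.0, 0.2, -0.9]
grip_width: 0.0274
time: 30.75
position: [0.5416, -0.3102, 0.0932]
tool_rot: [-0.703, -0.076, 0.076, 0.703]
ft_force: [0.1, -0.8, -1.0]
grip_width: 0.0278
t 30.75 pos [ 0.5416 -0.3102  0.0932] yaw 12.300717667390233 tilt [-0.0004 -1.      0.0005] turn 0.0 shift now axes [ 0.8825  6.6501 -0.41  ] shift after turn [ 0.8796  6.6507 -0.4065] w 0.0278 F [ 0.0643 -0.8086 -1.0458]
```

```bash
python3 -m creep '[[[0.5,3,0],0,0],[[0,2,0],0,0],[[0,0,0],0,0],[[0,0,0],0,0]]'; python3 -m creep '[[[0,1,0],0,0],[[0,0.5,0],0,0],[[0,0,0],0,0],[[0,0,0],0,0]]'
```

```text
time: 31.15
position: [0.5422, -0.3102, 0.0886]
tool_rot: [0.703, 0.076, -0.076, -0.703]
ft_force: [0.7, 0.3, -1.0]
grip_width: 0.0277
time: 31.55
position: [0.5422, -0.3102, 0.0871]
tool_rot: [0.703, 0.076, -0.076, -0.703]
ft_force: [0.3, 0.2, -0.6]
grip_width: 0.0275
```

```bash
python3 -m creep '[[[0,0.6,0],0,0],[[0,0,0],0,0],[[0,0,0],0,0]]'; python3 -m creep '[[[0,0,0],0,1],[[0,0,0],0,1],[[0,0,0],0,1],[[0,0,0],0,1],[[0,0,0],0,1],[[0,0,0],0,1],[[0,0,0],0,1]]' 10;  python3 -m creep '[[[0,-10,0],0,1],[[0,-25,0],0,1],[[0,-40,0],0,1],[[0,-45,0],0,1],[[0,-20,-30],0,1],[[0,0,-40],0,1],[[0,0,0],0,1],[[0,0,0],0,1]]'
python3 - <<'E'
from h import *
t=robot.camera("top");t=robot.camera("top");crop(t,"t21.png",150,90,480,310,2.4)
s=robot.camera("scene");crop(s,"s21.png",190,150,400,290,3.8)
w=robot.camera("wrist");crop(w,"w21.png",275,65,375,180,4)
E
```

```text
time: 31.85
position: [0.5423, -0.3103, 0.0865]
tool_rot: [0.703, 0.076, -0.076, -0.703]
ft_force: [0.6, 0.2, -1.2]
grip_width: 0.0279
time: 32.55
position: [0.5422, -0.3102, 0.0865]
tool_rot: [0.703, 0.076, -0.076, -0.703]
ft_force: [0.3, -0.6, -0.1]
grip_width: 0.076
time: 33.35
position: [0.5567, -0.379, 0.2267]
tool_rot: [-0.703, -0.075, 0.075, 0.703]
ft_force: [-0.4, 0.1, -1.3]
grip_width: 0.0872
```

View pics/t21.png

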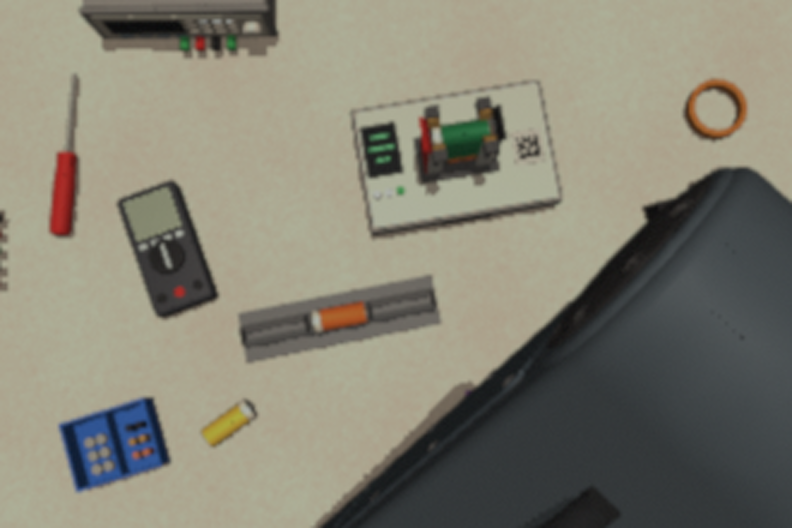

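View pics/s21.png

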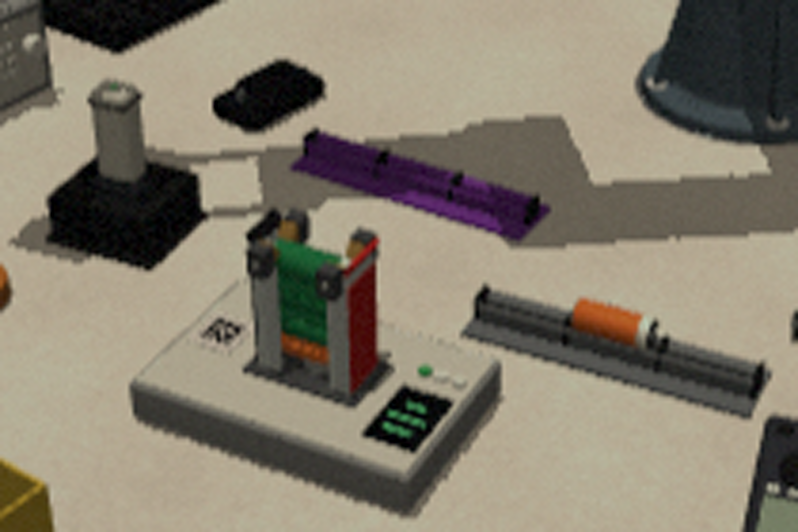

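View pics/w21.png

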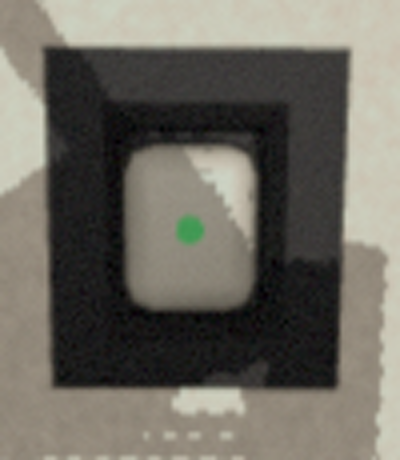

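The final pictures show:
- **Scanner:** it stands upright in the middle of its pocket, with the handle top at wrist crop (190,230).
- **Magazine:** three cells are under the lips, with the white end at red.
- **Bench:** the orange cell and the other items are where they were, and the gripper is touching nothing.

```bash
python3 -c "
from rig import robot
print(robot.get_obs()['time']);print(robot.hand_in())"
```

```text
33.55
the job is handed in; nothing more can be done
None
```

I pushed both green cells one at a time under the lips, white ends at the red plate. Then I held the scanner still about 90 mm above the label for about 2.4 s, stood it back in its holder and handed the job in at 33.55 s.

**Last checks:** The final pictures show three cells held under the lips, the follower near the bottom, the scanner upright and centred in its pocket, and the gripper clear. The orange cell, multimeter, screwdriver, tape, mouse and parts bin looked unmoved, and so did the yellow and purple look-alikes.

**Disagreements:** One tower measurement was about 12 mm off because the arm was still settling, so I repeated it before using it. Pose readings scattered by 1 to 2 mm, so I checked the alignment in the wrist view before each push. The second cell pressed on the red plate with about 5 N sideways until I let it go.

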